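# Refit the cover plate and hold the circlip at its groove on a stirrer drive

### The job

Refit the tub stirrer's drive, leaving the other things on the table where they are: lower the white cover plate over the axle stub and its two locating pins until it lies flush on its seat, and let go of it. Then pick up the circlip pliers, squeeze the handles fully so that the clip on their tips is spread, lower the spread clip over the end of the stub to the level of the groove, and finish there while holding: pliers still squeezed, clip level around the groove and not resting on anything..

Things in the scene. Friction and masses are not known exactly. Their poses are not given: they have to be found in the camera images.
- seat (a point): Stirrer drive, fixed: grey housing 110 x 150 x 24 mm high with an aluminium seat on it, 46 (x) x 128 mm (y), 16 mm high. This point: centre of the seat's top, 40 mm above the table, on the axle axis; z up, y along the row of pins. Two locating pins, 10 mm diameter, 16 mm high, tapered tips, stand on the seat at y = +45 and -45 mm.
- groove (a point): Middle of the groove of the upright steel axle stub (28 mm diameter, rising from the seat point to 43 mm above the seat), on its axis, 26.5 mm above the seat. The groove is 13 mm high (20 to 33 mm above the seat), 22 mm in diameter; above it is the 28 mm head, 10 mm high.
- cover_center (a point): White plastic cover plate, loose, flat on the table at first: 56 (x) x 124 (y) x 10 mm thick, about 150 g, same either way up or round. This point: its centre, half-way through. Centre hole 35 mm, two 13 mm holes for the pins at y = +45 and -45 mm. Flush, this point is 5 mm above the seat point. Grip it across its 56 mm width.
- pliers_grip (a point): Circlip pliers, loose, flat on the table at first, about 210 g, 200 mm long. This point: best grip, half-way between the two grey handles, 8 mm above their underside. x points to the clip, z up, y across the handles, which are 16 mm high, 82 mm long and reach 33 mm ahead of here. Here their outer faces are 52 mm apart at rest (72 mm at the ends), 28 mm and parallel when squeezed.
- pliers_pivot (a point): Foot of the pliers' pivot pin (18 mm diameter, 17 mm high), level with the handles' underside, 58 mm ahead of the grip point; same axes. A spring opens the handles (about 5 N on each when fully squeezed); a grip of 20 to 40 N keeps them on their stop and carries the pliers level.
- clip_center (a point): Centre of the spread circlip, 126 mm ahead of the grip point along the pliers' x and 3 mm lower; same axes. The clip is a flat dark steel ring, 4 mm thick, on the jaw tips; outer edge 24 mm from here. Fully spread it leaves a 37 mm round opening about this point, with its gap towards the pliers; at rest it is 25 mm wide and cannot pass the stub's head.
- lever_l (a joint): Angle of a pliers handle (both move alike, rad): 0 at rest, 0.21 to 0.24 squeezed to its slightly soft stop (more at a harder grip), clip fully spread.
- jar: Glass jar with white cap, 64 mm diameter, 85 mm high; bystander. Origin at the centre of its underside.
- can: Food can with paper wrap, 72 mm diameter, 100 mm high; bystander. Origin at the centre of its underside.
- wrench: Steel wrench lying flat; bystander. Origin under its middle, x along it.
- brush: Brush lying flat; bystander. Origin under its middle, x along it.
- beaker: White plastic beaker, 72 mm diameter, 90 mm high; bystander. Origin at the centre of its underside.
- tub_lid: Round white tub lid without holes, 130 mm diameter, 12 mm thick, lying flat; bystander. Origin at the centre of its underside.
- scoop: Long spoon lying flat; bystander. Origin under its middle, x along it.
There are look-alikes about, which are no part of the job. What is shaped like the part that bears cover_center but purple is not meant.

How it is judged:
On the way, in this order (a step that is already met when the one before it is completed fails the run):
1. the cover plate lies flush on the seat over its pins and is let go (z of cover_center in the frame of seat between 0.003 and 0.0075 m and horizontal distance between cover_center and seat below 0.004 m and angle between the z axis of cover_center and the z axis of seat, either way round below 0.04 rad and angle between the y axis of cover_center and the y axis of seat, either way round below 0.12 rad and contact force between the fingers and cover below 0.1 N), for 0.2 s.
2. the pliers are held with the clip spread, above the end of the stub (value of joint lever_l above 0.15 rad and contact force between the fingers and pliers above 2 N and horizontal distance between clip_center and groove below 0.012 m and z of clip_center in the frame of groove above 0.017 m).
At the end, for the whole second after the job is handed in: Plate flush (2.5 mm high, 4 mm sideways). Fingers still hold the pliers (over 3 N), squeezed (lever_l over 0.17), still; clip level (0.2 rad), centre within 7 mm of the stub axis and 5 mm of groove mid-height, touching no plate (0.3 N), pressing the drive under 2 N (z of cover_center in the frame of seat between 0.003 and 0.0075 m and horizontal distance between cover_center and seat below 0.004 m and angle between the z axis of cover_center and the z axis of seat, either way round below 0.04 rad and angle between the y axis of cover_center and the y axis of seat, either way round below 0.12 rad and horizontal distance between clip_center and groove below 0.007 m and z of clip_center in the frame of groove between -0.005 and 0.005 m and angle between clip_center's own z axis and vertical below 0.2 rad and value of joint lever_l above 0.17 rad and contact force between the fingers and pliers above 3 N and contact force between pliers and cover below 0.3 N and contact force between pliers and drive below 2 N and linear speed of pliers below 0.02 m/s); the arm keeps its last pose, push and grip.
It fails at once if a bystander is moved by more than 40 mm (distance of any of jar, can, wrench, brush, beaker, tub_lid, scoop from where it was at the start of the episode above 0.04 m).
It also fails if it takes over 61 s, if anything falls off the work surface, if the arm or the gripper's body presses on something with over 40 N, if the wrist force passes 120 N, or if a joint passes its speed limit or range.

### The arm

A 7-joint arm with a two-finger parallel gripper is mounted at the origin on the work surface. World frame = base frame: x ahead of the robot, y to its left, z up, the work surface at z = 0. Lengths are in m, angles in rad, forces in N, time in s.
With the tool pointing down it reaches from about 0.35 to 0.9 m from the base axis. Payload 8.1 kg.
Tool frame: the origin (TCP) lies midway between the tips of the shut fingers; the grasp point (between the pads) lies 19 mm behind it; y points along the fingers, x is the direction in which the jaws open and shut, and the axes are right-handed (so a half turn about y gives the same grasp; the last joint's range is limited). The gripper opens to 85 mm and grips with 20 to 120 N. Pads are 22 mm wide; open, the fingers measure 114 mm over their backs; the gripper's body (76 mm by 85 mm) begins 54 mm behind the grasp point. The pads swing forward as they close: fully open they stand 13 mm farther back than shut.
Start: joints at [1.128, 0.434, 0.025, 1.573, -0.012, 1.134, -0.075], TCP at [0.208, -0.589, 0.231] pointing down, gripper open.
Joint ranges: [-2.62, 2.62], [-0.44, 2.09], [-1.27, 1.32], [0.08, 2.57], [-1.32, 4.46], [0.12, 2], [-2.74, 2.74]. Speed limits (rad/s): [2.22, 2.22, 3.01, 3.01, 3.14, 3.14, 3.14].

### API

Orientations are given as [roll, pitch, yaw] about the fixed x, y, z axes, in that order (R = Rz(yaw) Ry(pitch) Rx(roll)).
In Python, from plant import telemetry, grab_frame, camera_model, job, models gives the robot as it stands. The module is installed in compiled form; this text tells all that it offers.
- The arm moves only by the tool arm_command, never from a script. Its argument "steps" is a list of rows, each a list of 6 numbers: the shift along the tool's x, y, z in cm, then the turn, a rotation vector about the tool's x, y, z in degrees. In form: [[tx, ty, tz, rx, ry, rz], ...]. A call has exactly 5 rows; each row is the pose to reach, as a shift and turn from the pose commanded when the call began, along the tool's axes at that moment; what a row does not reach only later rows make up. A row lasts 1/8 s, in which the tool goes at most 62.5 mm and 10.7 degrees, less where a joint would pass 70% of its speed; a pose out of reach is approached as far as the arm can. A call with a gripper value outside its range is refused whole. "claw" is the closure in counts, from 0 (fully open) to 255 (shut), set as the call begins (left out, the last holds). The fingers move at their own pace and stop on an object; "newtons" is the grip in N (left out, the last holds). Time passes only in rows, so rows that repeat a pose let the fingers close, or fill a call up. It gives the time, the measured TCP pose, the force and the opening at its end, in the units of the state.
- telemetry.observe(): the state, without advancing time (a new reading comes with each control period).
- grab_frame(name): name is "scene" or "top"; returns the picture (384x512x3 uint8, red, green, blue); there is no depth.
- camera_model(name): a dict with "fx", "fy", "cx", "cy" (pixels), "eye" and "rotation" of the camera in the world. Camera axes: x right, y up, looking along -z (the intrinsics and any distortion apply to the point x, -y, -z); pixel columns grow to the right and rows downward; lengths in m; the calibration is good to about 2 mm. A picture is of the moment at which its call begins. camera_model takes no time and is no camera call.
- job.hand_in(): hands the job in, once; it reports no verdict.
Trained networks look in the newest picture that a camera, given by its name, has taken for a name from the list of things; names that differ only in an ending like _2 or _b are one class to them, and where a whole thing is asked for, a point or a joint stands for the part that bears it (a point fixed in the world has none). Each returns a list of dicts, best first, with "p" (0 to 1); they miss things now and then, are a little off and sometimes report something else, mostly with a low value. They report only what shows in the picture. A call takes as long as a camera call. They do not tell look-alikes from the thing itself.
- models.masks_of(camera, query): "region" (384x512 bool, what is visible of it) and "rect" ([centre column, centre row, width, height] in pixels, round what is visible of it).
The state is a dict: "clock": time; "joints": joint angles; "qd": joint speeds; "tau": joint torques, N m; "tool_pos": TCP position; "ee_rot": TCP orientation; "contact_force": force on the tool from outside, world axes, zero at the start; "moment": the same for the moment, N m; "gripper_width": opening from 0.0 (shut) to 1.0 (fully open).
Only numpy, scipy, OpenCV 4.12 (cv2) and the standard library are available. Lean on these libraries where they do the work, as an engineer would, in place of code of your own. Each camera call takes 0.05 s, during which the arm holds its last target.

## Working session

There is one attempt and no reset: what is moved stays moved. The work goes in short steps, Python scripts to look and compute and a tool call to move; the robot and the scene stay as the last step left them, time stands still between calls to the robot, and variables do not carry over. Pictures are saved under pics/ and viewed, and the job is handed in when it is done.

Besides the shell and the picture viewer there is one more tool, called after "Request:" as name(argument=value, ...), one argument or row to a line, values as JSON. arm_command: Moves the arm, as the interface text tells. Its arguments: {"type":"object","properties":{"steps":{"type":"array","items":{"type":"array","items":{"type":"number"}}},"claw":{"type":"number"},"newtons":{"type":"number"}},"required":["steps"]}

```bash
mkdir -p pics; python3 - <<'E'
from plant import telemetry, grab_frame, camera_model
import cv2
print(telemetry.observe())
for c in ("scene","top"):
    f=grab_frame(c); cv2.imwrite(f"pics/{c}0.png",cv2.resize(f[:,:,::-1],(800,600),interpolation=cv2.INTER_CUBIC)); cv2.imwrite(f"pics/{c}0_raw.png",f[:,:,::-1])
    print(c,camera_model(c))
E
```

```text
{'clock': 0.0, 'joints': array([ 1.12837736,  0.43523968,  0.02500065,  1.57411724, -0.01161836,
        1.13402949, -0.07512571]), 'qd': array([ 1.36367554e-03, -6.63720246e-05, -1.20332061e-03, -1.20050011e-04,
       -6.75409920e-04,  2.90211373e-04,  1.63846525e-03]), 'tau': array([-6.11171272e-04, -6.70473218e+01,  1.02473427e+00, -3.16214454e+01,
        1.55507860e-02,  1.24264980e-02,  1.13827778e-05]), 'tool_pos': array([ 0.20808185, -0.58878422,  0.23050815]), 'ee_rot': array([-1.57094053,  0.00164203, -1.23110609]), 'contact_force': array([-0.52645956,  0.81041329,  0.63518317]), 'moment': array([ 0.0311793 , -0.03240915,  0.00494149]), 'gripper_width': 1.0016980608628359}
scene {'fx': 358.7401602055083, 'fy': 358.7401602055083, 'cx': 260.7826044507503, 'cy': 189.64371016007078, 'eye': array([0.81245617, 0.55598269, 0.87489416]), 'rotation': array([ 0.70651308, -0.01005382,  2.62366655])}
top {'fx': 458.35721650013033, 'fy': 458.35721650013033, 'cx': 247.49182192474157, 'cy': 191.15293066246176, 'eye': array([ 0.41388873, -0.01505056,  1.16650798]), 'rotation': array([ 0.08187228, -0.00612648, -1.5707379 ])}
```

View pics/scene0.png

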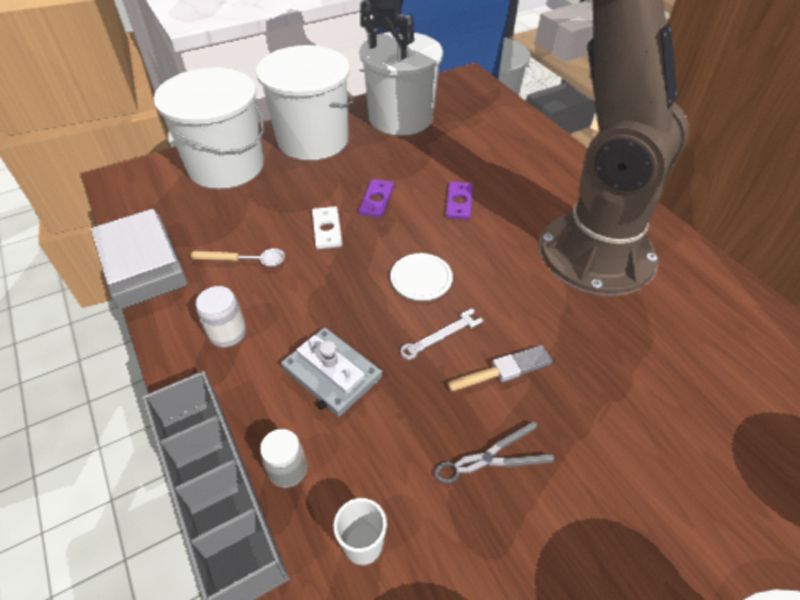

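View pics/top0.png

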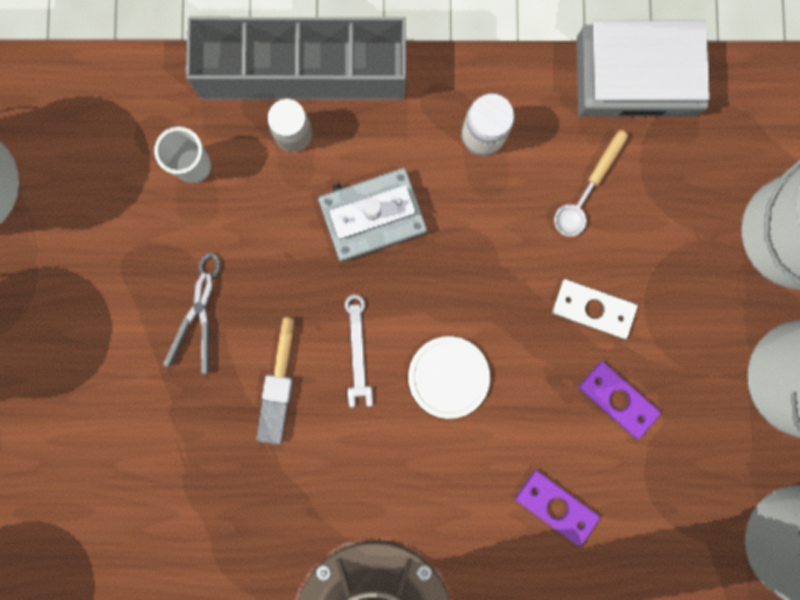

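The top view shows one white plate with three holes at about (594,309) of the 800 px view. The purple look-alikes are at (620,400) and (558,508), and the tub lid at (449,377) has no holes. The drive is at (373,212) and the pliers at (200,310), with the clip at the top. Next I'll measure them.

```bash
cat > h.py <<'E'
import numpy as np, cv2
from scipy.spatial.transform import Rotation as R
from plant import telemetry, grab_frame, camera_model, job, models
def cam(c):
    m=camera_model(c); return m, R.from_euler('xyz',m['rotation']).as_matrix()
def proj(c,P):
    m,Rc=cam(c); p=(np.atleast_2d(P)-m['eye'])@Rc
    return np.c_[m['cx']+m['fx']*p[:,0]/-p[:,2], m['cy']+m['fy']*-p[:,1]/-p[:,2]]
def back(c,uv,z):
    m,Rc=cam(c); uv=np.atleast_2d(uv).astype(float)
    d=np.c_[(uv[:,0]-m['cx'])/m['fx'],-(uv[:,1]-m['cy'])/m['fy'],-np.ones(len(uv))]@Rc.T
    return m['eye']+d*((z-m['eye'][2])/d[:,2])[:,None]
def shot(c): return grab_frame(c)
def save(img,name,s=None,crop=None):
    if crop: img=img[crop[1]:crop[3],crop[0]:crop[2]]
    if s: img=cv2.resize(img,None,fx=s,fy=s,interpolation=cv2.INTER_CUBIC)
    cv2.imwrite('pics/'+name,np.ascontiguousarray(img[:,:,::-1]))
E
python3 - <<'E'
from h import *
ks=['cover_center','pliers_grip','clip_center','jar','can','wrench','brush','beaker','tub_lid','scoop','seat']
for c in ('top','scene'):
    f=shot(c)
    for q in ks:
        try: r=models.masks_of(c,q)
        except Exception as e: print(c,q,'ERR',e); continue
        for i,d in enumerate(r[:4]):
            print(c,q,round(d['p'],2),np.round(d['rect'],1),d['region'].sum(), np.round(f[d['region']].mean(0)))
            np.save(f'm_{c}_{q}_{i}.npy',d['region'])
print(telemetry.observe()['clock'])
E
```

```text
top cover_center 0.93 [378.1 196.9  55.9  34.9] 948 [240. 240. 238.]
top cover_center 0.87 [396.6 255.4  49.2  46.4] 1049 [152.  79. 190.]
top cover_center 0.63 [355.1 324.9  51.6  42.4] 1003 [157.  82. 198.]
top cover_center 0.22 [118.6 204.3  21.4  59.7] 240 [153. 149. 147.]
top pliers_grip 0.68 [125.  200.3  38.8  75.2] 656 [147. 144. 142.]
top clip_center 0.84 [122.2 210.4  27.6  64.2] 604 [148. 144. 142.]
top jar 0.62 [230.  222.4  14.4  71.9] 550 [219. 216. 217.]
top jar 0.59 [187.8  81.6  29.2  31.7] 742 [191. 188. 183.]
top jar 0.57 [378.1 118.3  46.3  61.2] 583 [217. 200. 175.]
top can 0.87 [313.1  79.3  31.5  38. ] 908 [210. 210. 210.]
top can 0.3 [115.6 100.2  40.1  31.9] 903 [155. 157. 152.]
top wrench 0.79 [230.2 224.4  13.2  69.7] 522 [219. 216. 216.]
top brush 0.83 [174.8 243.4  33.7  78.5] 997 [191. 181. 167.]
top beaker 0.9 [117.2  99.8  39.1  35.3] 952 [156. 157. 151.]
top tub_lid 0.81 [286.6 242.1  48.6  53.8] 2066 [244. 245. 244.]
top tub_lid 0.32 [122.6 201.8  36.8  75.5] 681 [146. 142. 140.]
top scoop 0.72 [379.1 117.4  47.8  64.2] 586 [216. 198. 172.]
top seat 
[... 158 characters left out ...]
.9  15.9  31.3] 352 [240. 239. 238.]
scene cover_center 0.68 [153.1 163.2  60.    9.3] 276 [219. 197. 175.]
scene pliers_grip 0.94 [315.6 289.7  76.4  38.8] 654 [147. 142. 144.]
scene clip_center 0.68 [315.2 289.1  78.8  34.1] 647 [148. 144. 146.]
scene jar 0.96 [181.2 291.4  28.9  37.9] 804 [201. 199. 197.]
scene can 0.65 [143.6 199.7  29.6  34.4] 838 [212. 208. 210.]
scene wrench 0.82 [281.7 212.2  51.   31.5] 433 [199. 188. 191.]
scene brush 0.91 [318.  235.7  65.6  27.7] 733 [189. 174. 162.]
scene beaker 0.65 [230.4 340.   35.7  42.3] 1077 [185. 185. 183.]
scene tub_lid 0.57 [268.6 176.5  41.5  25.8] 988 [242. 240. 239.]
scene scoop 0.87 [153.  162.1  60.2  12.1] 253 [222. 202. 181.]
1.3
```

```bash
python3 - <<'E'
import cv2
a=cv2.imread('pics/top0_raw.png')
s=lambda i,n,x0,y0,x1,y1,k:cv2.imwrite(n,cv2.resize(i[y0:y1,x0:x1],None,fx=k,fy=k,interpolation=cv2.INTER_CUBIC))
s(a,'pics/c1.png',195,100,280,170,9)
s(a,'pics/c2.png',345,170,415,225,10)
s(a,'pics/c3.png',95,155,155,245,6)
b=cv2.imread('pics/scene0_raw.png')
s(b,'pics/c4.png',175,205,250,270,9)
E
```

```text
(no output)
```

View pics/c1.png

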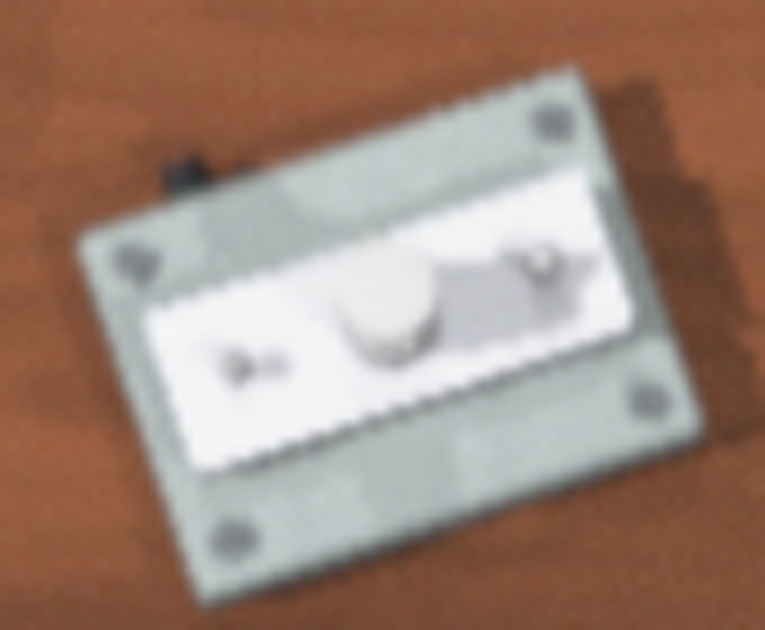

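View pics/c2.png

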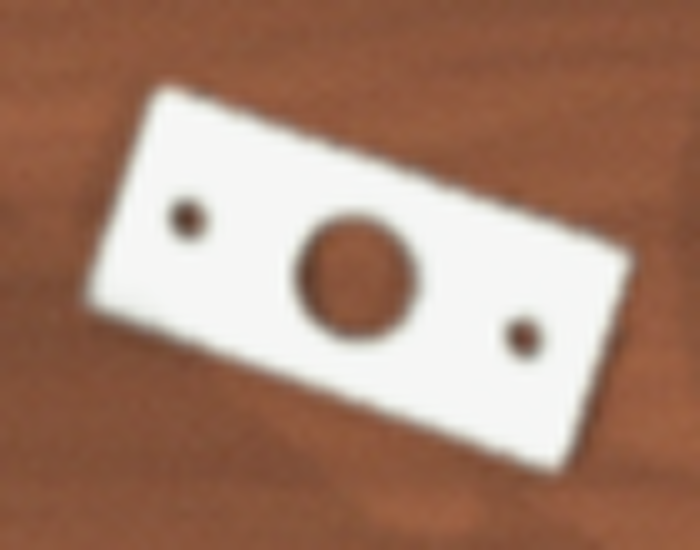

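View pics/c3.png

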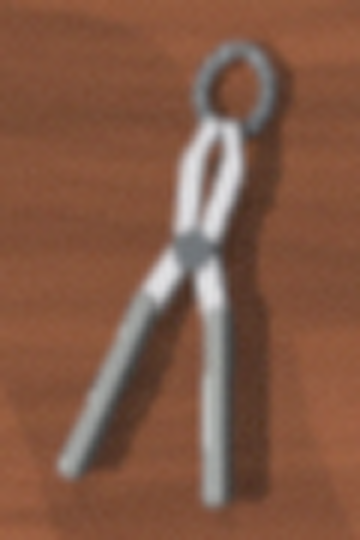

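View pics/c4.png

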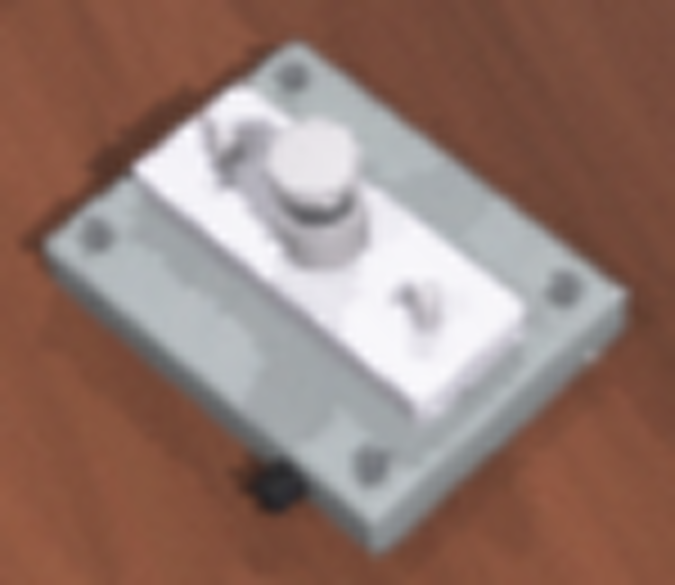

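c2 confirms the white plate has three holes, and c1 and c4 show the free-standing drive. I'll fit poses to the silhouettes.

```bash
cat > fit.py <<'E'
from h import *
from scipy.optimize import minimize
def box(sx,sy,z0,z1):
    return np.array([[a*sx/2,b*sy/2,z] for a in(-1,1) for b in(-1,1) for z in(z0,z1)])
def cyl(x,y,r,z0,z1,n=40):
    t=np.linspace(0,2*np.pi,n,endpoint=False)
    return np.concatenate([np.c_[x+r*np.cos(t),y+r*np.sin(t),np.full(n,z)] for z in(z0,z1)])
def place(P,q):
    c,s=np.cos(q[2]),np.sin(q[2]); return np.c_[q[0]+c*P[:,0]-s*P[:,1],q[1]+s*P[:,0]+c*P[:,1],P[:,2]]
SS=8
def render(c,parts,q,roi):
    x0,y0,x1,y1=roi; im=np.zeros(((y1-y0)*SS,(x1-x0)*SS),np.uint8)
    for P in parts:
        uv=proj(c,place(P,q)); uv=((uv-[x0,y0]+0.5)*SS-0.5)
        h=cv2.convexHull(uv.astype(np.float32)); cv2.fillConvexPoly(im,np.round(h*16).astype(np.int32),255,shift=4)
    return cv2.resize(im,None,fx=1/SS,fy=1/SS,interpolation=cv2.INTER_AREA)/255.
def sat(f):
    f=cv2.GaussianBlur(f.astype(np.float32),(0,0),0.01) if 0 else f.astype(np.float32)
    return (f.max(2)-f.min(2))
def alpha_grey(f,lo=15,hi=55):  # 1 where unsaturated
    s=sat(f); return np.clip((hi-s)/(hi-lo),0,1)
def fit(views,q0,cost_only=False):
    # views: list (cam, parts, alpha, roi)
    def cost(q):
        e=0
        for c,parts,a,roi in views:
            x0,y0,x1,y1=roi; r=cv2.GaussianBlur(render(c,parts,q,roi),(0,0),0.5); e+=((r-a[y0:y1,x0:x1])**2).sum()
        return e
    if cost_only: return cost(q0)
    sim=np.array([q0]+[np.array(q0)+d for d in np.diag([.01,.01,.08])])
    r=minimize(cost,q0,method='Nelder-Mead',options=dict(initial_simplex=sim,xatol=1e-5,fatol=1e-3))
    return r.x,r.fun
E
python3 - <<'E'
from fit import *
T=cv2.imread('pics/top0_raw.png')[:,:,::-1];S=cv2.imread('pics/scene0_raw.png')[:,:,::-1]
cx=lambda px,py,k,x0,y0:((px+.5)/k-.5+x0,(py+.5)/k-.5+y0)
print('plate wood/white sat',sat(T)[165:170,350:355].mean(),sat(T)[190,360])
hl=back('top',[cx(187,219,10,345,170),cx(357,277,10,345,170),cx(524,338,10,345,170)],0.01);print(hl.round(4),np.linalg.norm(hl[0]-hl[2]))
d=hl[0]-hl[2]; q0=[hl[1,0],hl[1,1],np.arctan2(-d[0],d[1])]
pl=[box(.056,.124,0,.01)]
fill=lambda a,roi:a
aT=alpha_grey(T);aS=alpha_grey(S)
def holes(a,c,q):  # fill holes
    a=a.copy();uv=proj(c,place(np.array([[0,0,.005],[0,.045,.005],[0,-.045,.005]]),q))
    for (u,v),r in zip(uv,(9,4,4)): cv2.circle(a,(int(round(u)),int(round(v))),r,1.,-1)
    return a
a1=holes(aT,'top',q0);
hs=[7,3,3]
aS2=aS.copy();uv=proj('scene',place(np.array([[0,0,.005],[0,.045,.005],[0,-.045,.005]]),q0))
for (u,v),r in zip(uv,(5,2,2)): cv2.circle(aS2,(int(round(u)),int(round(v))),r,1.,-1)
v1=('top',pl,a1,(342,170,416,226)); v2=('scene',pl,aS2,(194,126,226,166))
for v in([v1],[v2],[v1,v2]): print('plate',fit(v,q0))
P=fit([v1,v2],q0)[0]
# drive
g=back('top',[cx(387,300,9,195,100)],.083)[0];print('stub',g)
dr=[box(.11,.15,0,.024),box(.046,.128,.024,.04),cyl(0,0,.014,.04,.083)]
e=back('top',[cx(150,320,9,195,100),cx(590,170,9,195,100)],.04); d=e[0]-e[1]; q0=[g[0],g[1],np.arctan2(-d[0],d[1])]
w1=('top',dr,aT,(198,100,280,172)); w2=('scene',dr,aS,(175,205,250,270))
for v in([w1],[w2],[w1,w2]): print('drive',fit(v,q0))
D=fit([w1,w2],q0)[0]
# seat top white
bT=np.clip((T.min(2).astype(float)-205)/30,0,1)
print('seat', fit([('top',[box(.046,.128,.04,.04)],bT,(203,112,272,158))],q0))
for c,I,ps in(('top',T,((P,pl),(D,dr+[cyl(0,.045,.005,.04,.056),cyl(0,-.045,.005,.04,.056)]))),('scene',S,((P,pl),(D,dr+[cyl(0,.045,.005,.04,.056),cyl(0,-.045,.005,.04,.056)])))):
    o=cv2.resize(np.ascontiguousarray(I),None,fx=6,fy=6,interpolation=cv2.INTER_CUBIC)
    for q,parts in ps:
        for p in parts:
            uv=proj(c,place(p,q));h=cv2.convexHull(((uv+.5)*6-.5).astype(np.float32)).astype(int);cv2.polylines(o,[h],True,(255,0,0),1)
    for n,q in(('p',P),('d',D)):
        u,v=(proj(c,[[q[0],q[1],.03]])[0]*6).astype(int); save(o[max(0,v-240):v+240,max(0,u-270):u+270],f'fit_{c}_{n}.png')
E
cd pics; python3 -c "
import cv2,numpy as np
r=[cv2.resize(cv2.imread(f'fit_{c}_{n}.png'),(400,300)) for c in('top','scene') for n in 'pd']
cv2.imwrite('fit1.png',np.vstack([np.hstack(r[:2]),np.hstack(r[2:])]))"
```

```text
plate wood/white sat 82.0 1.0
[[ 0.5082 -0.3156  0.01  ]
 [ 0.4935 -0.3585  0.01  ]
 [ 0.478  -0.4005  0.01  ]] 0.09002101134685893
plate (array([ 0.49355846, -0.35995609, -0.34230884]), np.float64(31.24800255286101))
plate (array([ 0.49586414, -0.35634783, -0.34240944]), np.float64(13.527948554252406))
plate (array([ 0.49406542, -0.35925464, -0.33616233]), np.float64(54.088588250371735))
stub [0.6428881  0.00213796 0.083     ]
drive (array([0.64654252, 0.00211179, 0.32811636]), np.float64(37.53638689153169))
drive (array([0.6480883 , 0.00309718, 0.32733667]), np.float64(23.223498758174312))
drive (array([0.64718493, 0.00250628, 0.32804013]), np.float64(74.34258449012682))
seat (array([0.64631492, 0.00246063, 0.33555976]), np.float64(232.63040551482788))
```

View pics/fit1.png

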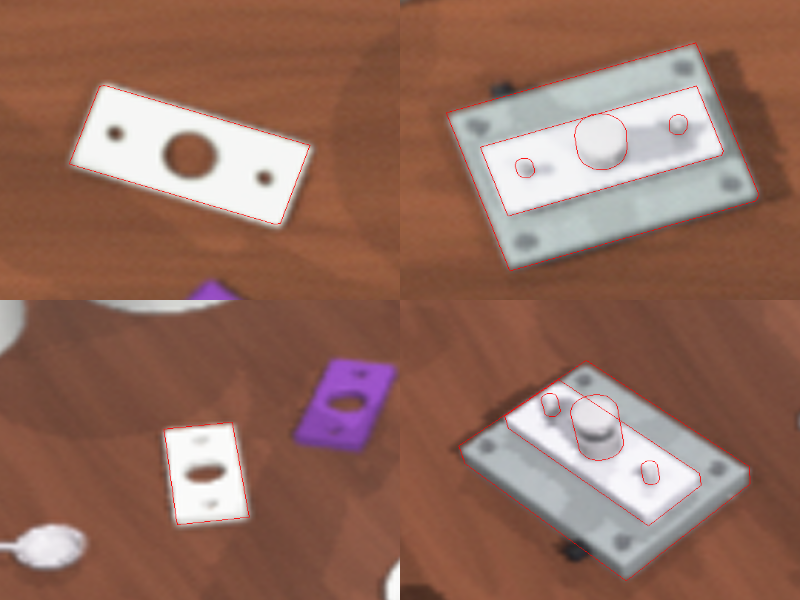

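The plate and drive outlines fit in both cameras, agreeing to about 2–4 mm. Now the pliers.

```bash
cat >> h.py <<'E'
def c3(px,py,k=6,x0=95,y0=155): return ((px+.5)/k-.5+x0,(py+.5)/k-.5+y0)
E
python3 - <<'E'
from fit import *
pv=back('top',[c3(193,250)],.017)[0]
cl=back('top',[c3(237,90)],.005)[0]
h=back('top',[c3(70,468),c3(213,500)],.016)
print('pivot',pv.round(4),'clip',cl.round(4),'ends',h.round(4))
d=cl-pv; print('clip-pivot dist',np.linalg.norm(d[:2]),'yaw',np.arctan2(d[1],d[0]))
m=h.mean(0); d=pv-m; print('pivot-ends',np.linalg.norm(d[:2]),np.arctan2(d[1],d[0]),'end sep',np.linalg.norm(h[0]-h[1]))
d=cl-m; print('clip-ends',np.linalg.norm(d[:2]),np.arctan2(d[1],d[0]))
S=cv2.imread('pics/scene0_raw.png')[:,:,::-1]
save(S,'c5.png',7,(270,260,365,315))
E
```

```text
pivot [0.4952 0.281  0.017 ] clip [0.5642 0.2669 0.005 ] ends [[0.4044 0.3304 0.016 ]
 [0.3911 0.2707 0.016 ]]
clip-pivot dist 0.07041244468253156 yaw -0.20161460484161256
pivot-ends 0.09940107485602186 -0.19787432096745453 end sep 0.06111070373882256
clip-ends 0.16981323123683115 -0.1994252132093772
```

View pics/c5.png

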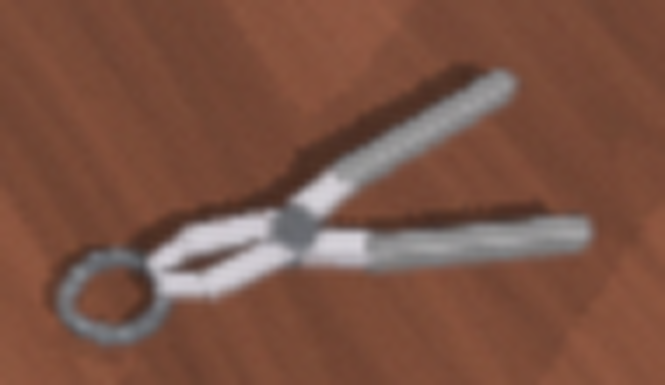

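```bash
cat >> h.py <<'E'
def delta(x,y,z,yaw,show=True):
    s=telemetry.observe(); R0=R.from_euler('xyz',s['ee_rot']); Rt=R.from_euler('xyz',[-np.pi/2,0,yaw])
    t=R0.inv().apply(np.array([x,y,z])-s['tool_pos'])*100; w=np.degrees((R0.inv()*Rt).as_rotvec())
    print('clk %.2f pos'%s['clock'],s['tool_pos'].round(4),'rot',s['ee_rot'].round(3),'F',s['contact_force'].round(1),'w',round(s['gripper_width'],3))
    print('shift cm',t.round(2),'turn deg',w.round(2))
E
python3 - <<'E'
from h import *
print('pivot scene',back('scene',[c3(295,228,7,270,260)],.017).round(4), 'clip', back('scene',[c3(113,297,7,270,260)],.005).round(4),'ends',back('scene',[c3(505,80,7,270,260),c3(585,230,7,270,260)],.014).round(4))
delta(.494,-.359,.1,-.340)
E
```

```text
pivot scene [[0.4988 0.2833 0.017 ]] clip [[0.5666 0.2689 0.005 ]] ends [[0.3942 0.2727 0.014 ]
 [0.4062 0.3348 0.014 ]]
clk 1.30 pos [ 0.2083 -0.5893  0.2314] rot [-1.571 -0.    -1.231] F [ 0.3  0.1 -0. ] w 1.001
shift cm [-12.19  13.13  34.61] turn deg [  0.   -51.05   0.  ]
```

Request:
arm_command(
  steps=[
    [-1.2, 1, 3.5, 0, -6, 0],
    [-3, 2, 8.5, 0, -14, 0],
    [-4.8, 3.5, 13.5, 0, -22, 0],
    [-6.5, 5, 18.5, 0, -30, 0],
    [-8.2, 6.5, 23.5, 0, -38, 0],
  ],
  claw=30,
  newtons=40,
)

```text
clock: 1.92
tool_pos: [0.4038, -0.4327, 0.1661]
ee_rot: [-1.571, -0.001, -0.564]
contact_force: [0.1, -0.3, -0.0]
gripper_width: 0.886
```

```bash
python3 -c "
from h import *
delta(.4945,-.3585,.06,-.340)"
```

```text
clk 1.93 pos [ 0.4038 -0.4327  0.1661] rot [-1.571e+00 -1.000e-03 -5.640e-01] F [ 0.1 -0.3 -0. ] w 0.886
shift cm [ 3.7  10.61 11.12] turn deg [ 1.000e-02 -1.281e+01  4.000e-02]
```

Request:
arm_command(
  steps=[
    [1, 2.5, 3.5, 0, -4, 0],
    [2.2, 6, 7, 0, -8, 0],
    [3.2, 8.8, 9.6, 0, -11, 0],
    [3.7, 10.2, 11.1, 0, -12.8, 0],
    [3.7, 10.6, 11.1, 0, -12.8, 0],
  ],
)

```text
clock: 2.55
tool_pos: [0.4939, -0.3592, 0.0598]
ee_rot: [-1.57, 0.001, -0.343]
contact_force: [-0.4, 0.5, 0.9]
gripper_width: 0.883
```

```bash
python3 -c "
from h import *
delta(.4945,-.3585,-.001,-.340)
f=shot('scene');save(f,'s1.png',5,(150,60,290,180))
f=shot('top');save(f,'t1.png',5,(320,140,460,260))"
```

```text
clk 2.55 pos [ 0.4939 -0.3592  0.0598] rot [-1.57e+00  1.00e-03 -3.43e-01] F [-0.4  0.5  0.9] w 0.883
shift cm [0.04 6.08 0.09] turn deg [-0.03 -0.18 -0.04]
```

View pics/s1.png

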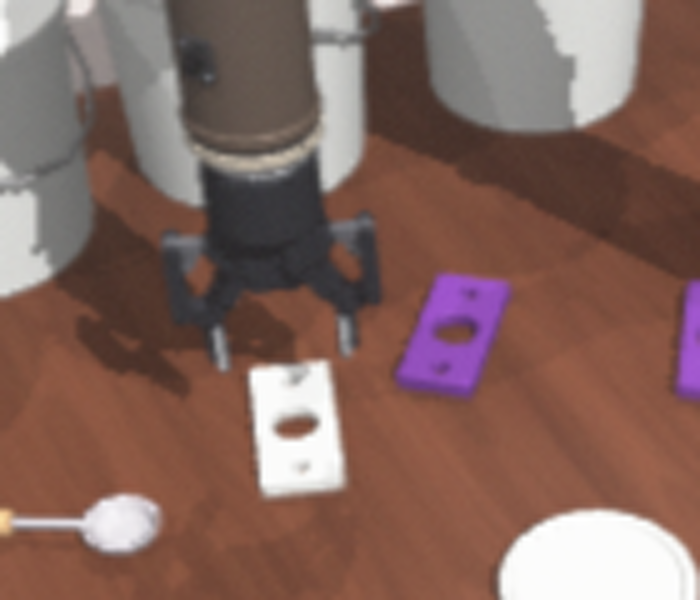

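View pics/t1.png

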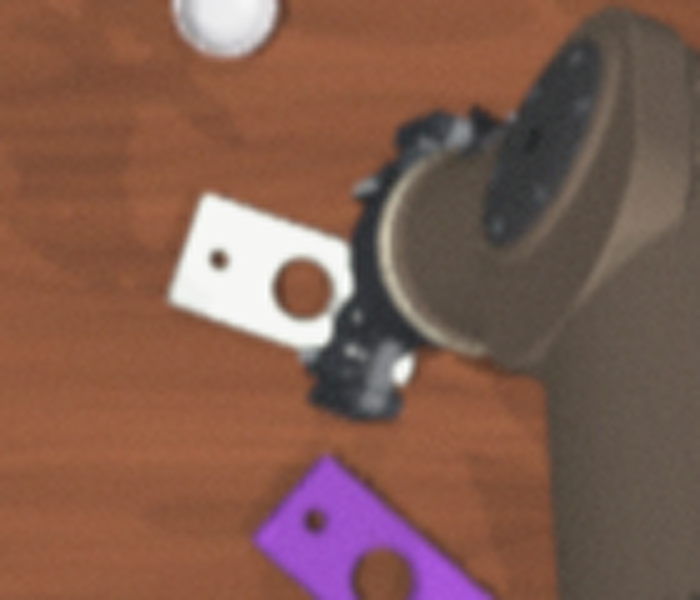

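The gripper is above the plate at the right yaw, and the fingers are clear of the purple piece. I'll go down.

Request:
arm_command(
  steps=[
    [0, 1.8, 0.1, 0, 0, 0],
    [0, 3.8, 0.1, 0, 0, 0],
    [0, 5.3, 0.1, 0, 0, 0],
    [0, 6.0, 0.1, 0, 0, 0],
    [0, 6.1, 0.1, 0, 0, 0],
  ],
)

```text
clock: 3.28
tool_pos: [0.4935, -0.3591, -0.0011]
ee_rot: [-1.571, 0.001, -0.345]
contact_force: [-0.5, 0.7, 1.0]
gripper_width: 0.881
```

Request:
arm_command(
  steps=[
    [0, 0, 0, 0, 0, 0],
    [0, 0, 0, 0, 0, 0],
    [0, 0, 0, 0, 0, 0],
    [0, 0, 0, 0, 0, 0],
    [0, 0, 0, 0, 0, 0],
  ],
  claw=200,
  newtons=40,
)

```text
clock: 3.9
tool_pos: [0.4941, -0.3593, 0.0002]
ee_rot: [-1.571, -0.001, -0.344]
contact_force: [-1.3, -0.0, 6.2]
gripper_width: 0.638
```

```bash
python3 -c "
from h import *
delta(.4945,-.3585,.1,-.340)
f=shot('scene');save(f,'s2.png',5,(150,60,290,180))"
```

```text
clk 3.90 pos [ 4.941e-01 -3.593e-01  2.000e-04] rot [-1.571e+00 -1.000e-03 -3.440e-01] F [-1.3 -0.   6.2] w 0.638
shift cm [ 0.02 -9.98  0.09] turn deg [ 0.02 -0.26  0.06]
```

View pics/s2.png

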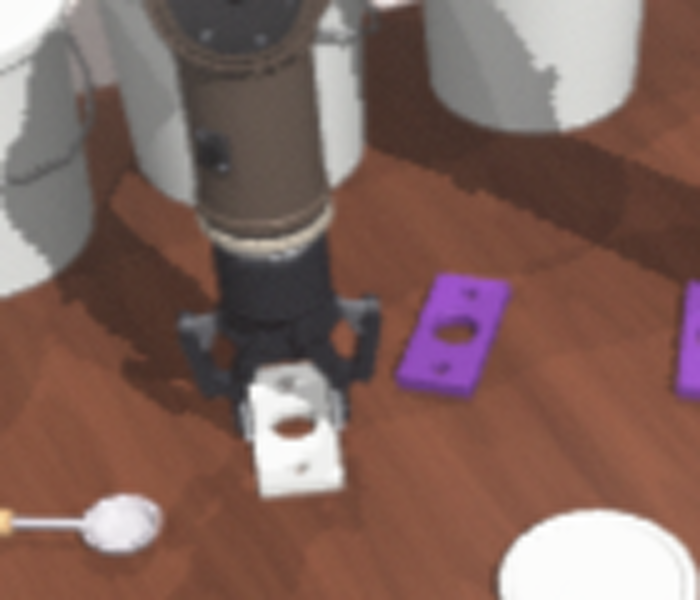

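The plate is gripped at about 54 mm opening, with fingers either side of the centre hole. I'll lift it.

Request:
arm_command(
  steps=[
    [0, -0.2, 0, 0, 0, 0],
    [0, -1, 0, 0, 0, 0],
    [0, -3, 0, 0, 0, 0],
    [0, -6, 0, 0, 0, 0],
    [0, -10, 0, 0, 0, 0],
  ],
)

```text
clock: 4.58
tool_pos: [0.4931, -0.3587, 0.0999]
ee_rot: [-1.57, 0.002, -0.344]
contact_force: [1.1, -1.1, -1.0]
gripper_width: 0.64
```

```bash
python3 -c "
from h import *
delta(.6472,.0025,.15,.328)
f=shot('scene');save(f,'s3.png',5,(150,60,290,180))"
```

```text
clk 4.58 pos [ 0.4931 -0.3587  0.0999] rot [-1.57   0.002 -0.344] F [ 1.1 -1.1 -1. ] w 0.64
shift cm [ 2.3 -5.  39.2] turn deg [ -0.05 -38.52  -0.08]
```

View pics/s3.png

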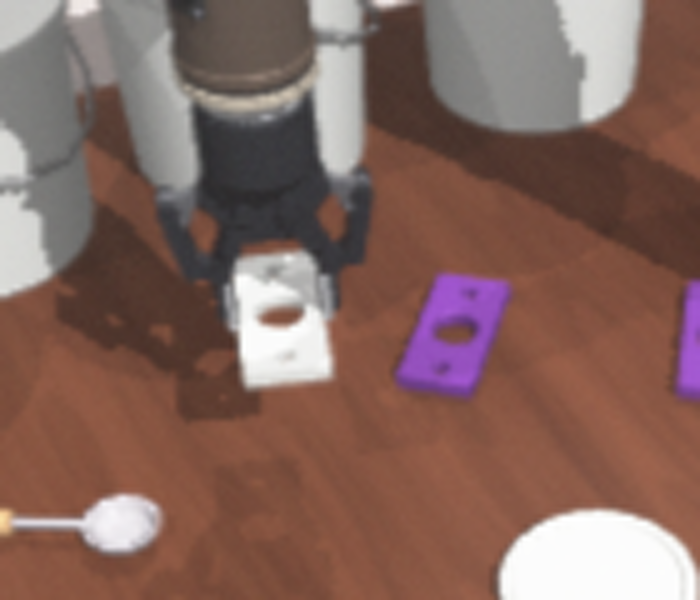

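Request:
arm_command(
  steps=[
    [0.1, -2, 3, 0, -3, 0],
    [0.3, -4, 8, 0, -8, 0],
    [0.6, -5, 13.5, 0, -14, 0],
    [1, -5, 19, 0, -20, 0],
    [1.5, -5, 25, 0, -26, 0],
  ],
)

```text
clock: 5.25
tool_pos: [0.5928, -0.1265, 0.1499]
ee_rot: [-1.571, -0.0, 0.114]
contact_force: [0.7, -0.8, -0.7]
gripper_width: 0.639
```

```bash
python3 -c "
from h import *
delta(.6472,.0025,.14,.328)"
```

```text
clk 5.25 pos [ 0.5928 -0.1265  0.1499] rot [-1.571 -0.     0.114] F [ 0.7 -0.8 -0.7] w 0.639
shift cm [ 6.87  0.99 12.2 ] turn deg [  0.02 -12.28   0.03]
```

Request:
arm_command(
  steps=[
    [2, 0, 4, 0, -4, 0],
    [4.3, 0, 8, 0, -8, 0],
    [6, 0.5, 10.7, 0, -11, 0],
    [6.8, 1, 12.1, 0, -12.2, 0],
    [6.9, 1, 12.2, 0, -12.3, 0],
  ],
)

```text
clock: 5.88
tool_pos: [0.6471, 0.0011, 0.1388]
ee_rot: [-1.57, 0.001, 0.326]
contact_force: [-0.8, -0.6, -2.1]
gripper_width: 0.638
```

```bash
python3 -c "
from h import *
delta(.6472,.0025,.14,.328)
f=shot('scene');save(f,'s4.png',6,(150,170,270,270));save(f,'s4r.png')
f=shot('top');save(f,'t4.png',6,(180,80,300,180));save(f,'t4r.png')"
```

```text
clk 5.88 pos [0.6471 0.0011 0.1388] rot [-1.57e+00  1.00e-03  3.26e-01] F [-0.8 -0.6 -2.1] w 0.638
shift cm [ 0.06 -0.12  0.13] turn deg [-0.03 -0.14 -0.07]
```

View pics/s4.png

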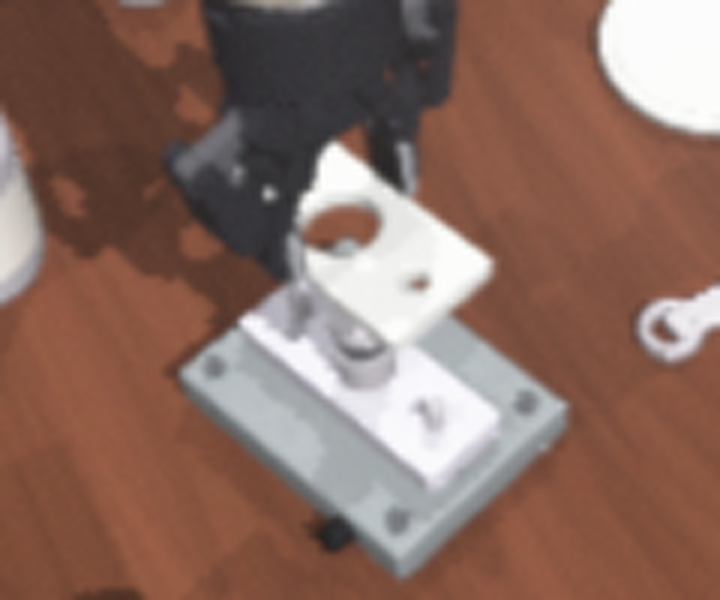

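View pics/t4.png

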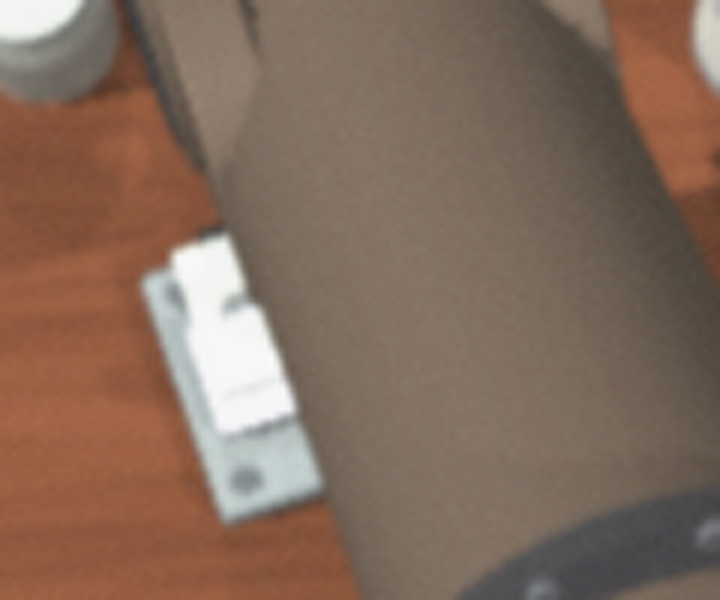

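```bash
cat > ov.py <<'E'
from fit import *
def overlay(c,img,items,name,k,roi):
    o=cv2.resize(np.ascontiguousarray(img[roi[1]:roi[3],roi[0]:roi[2]]),None,fx=k,fy=k,interpolation=cv2.INTER_CUBIC)
    for P,q,col in items:
        uv=((proj(c,place(P,q))-[roi[0],roi[1]]+.5)*k-.5)
        cv2.polylines(o,[np.round(uv*8).astype(np.int32)],True,col,1,cv2.LINE_AA,3)
    save(o,name)
def rect(sx,sy,z): return np.array([[-sx/2,-sy/2,z],[sx/2,-sy/2,z],[sx/2,sy/2,z],[-sx/2,sy/2,z]])
def ring(x,y,r,z,n=40): return cyl(x,y,r,z,z,n)[:n]
E
python3 - <<'E'
from ov import *
S=cv2.imread('pics/s4r.png')[:,:,::-1]
q=(.6471,.0011,.326);D=(.6481,.0031,.328); zt=.1388+.0048+.005
it=[(rect(.056,.124,zt),q,(255,0,0)),(ring(0,0,.0175,zt),q,(255,0,0)),(ring(0,.045,.0065,zt),q,(255,0,0)),(rect(.046,.128,.04),D,(0,0,255)),(ring(0,0,.014,.083),D,(0,0,255)),(ring(0,.045,.005,.04),D,(0,0,255))]
overlay('scene',S,it,'o4.png',9,(185,185,270,250))
E
```

```text
(no output)
```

View pics/o4.png

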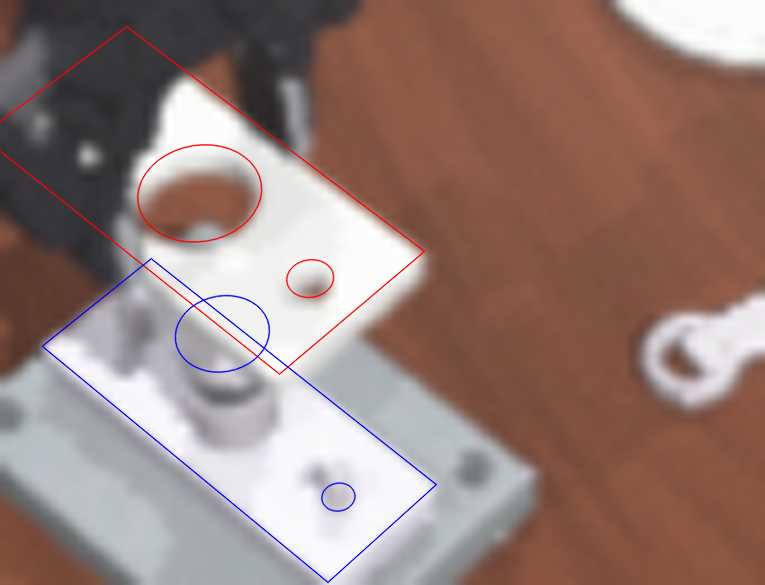

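Request:
arm_command(
  steps=[
    [0.05, 1, 0.15, 0, 0, 0],
    [0.05, 2, 0.15, 0, 0, 0],
    [0.05, 3.5, 0.15, 0, 0, 0],
    [0.05, 4.5, 0.15, 0, -0.1, 0],
    [0.05, 4.5, 0.15, 0, -0.1, 0],
  ],
)

```text
clock: 6.6
tool_pos: [0.6468, 0.0014, 0.0929]
ee_rot: [-1.57, 0.002, 0.326]
contact_force: [-0.4, -0.1, -1.5]
gripper_width: 0.639
```

```bash
python3 - <<'E'
from ov import *
delta(.6476,.0028,.092,.328)
s=telemetry.observe()
S=shot('scene'); save(S,'s5r.png')
q=(*s['tool_pos'][:2],s['ee_rot'][2]); zt=s['tool_pos'][2]+.0098
D=(.6481,.0031,.328)
it=[(rect(.056,.124,zt),q,(255,0,0)),(ring(0,0,.0175,zt),q,(255,0,0)),(ring(0,.045,.0065,zt),q,(255,0,0)),(rect(.046,.128,.04),D,(0,0,255)),(ring(0,0,.014,.083),D,(0,0,255)),(ring(0,.045,.005,.04),D,(0,0,255))]
overlay('scene',S,it,'o5.png',12,(190,195,255,245))
save(S,'s5.png',12,(190,195,255,245))
E
```

```text
clk 6.60 pos [0.6468 0.0014 0.0929] rot [-1.57   0.002  0.326] F [-0.4 -0.1 -1.5] w 0.639
shift cm [0.12 0.09 0.11] turn deg [-0.03 -0.13 -0.12]
```

View pics/o5.png

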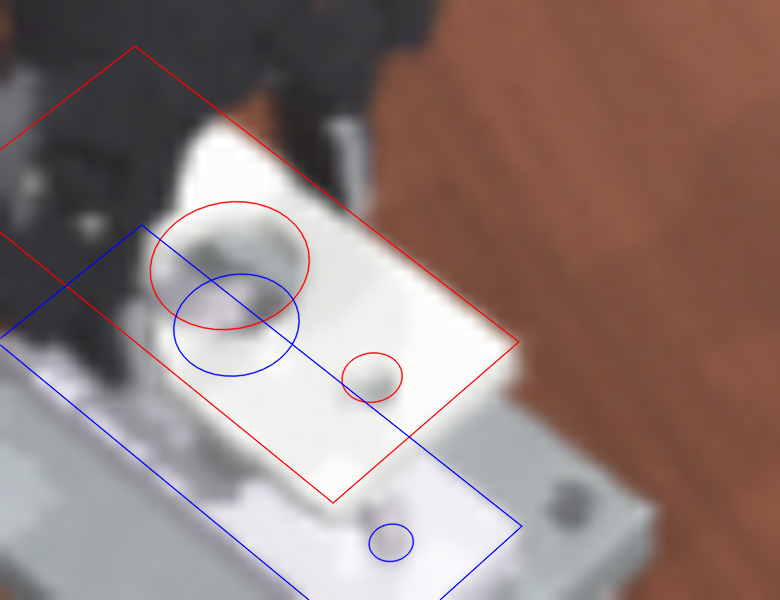

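View pics/s5.png

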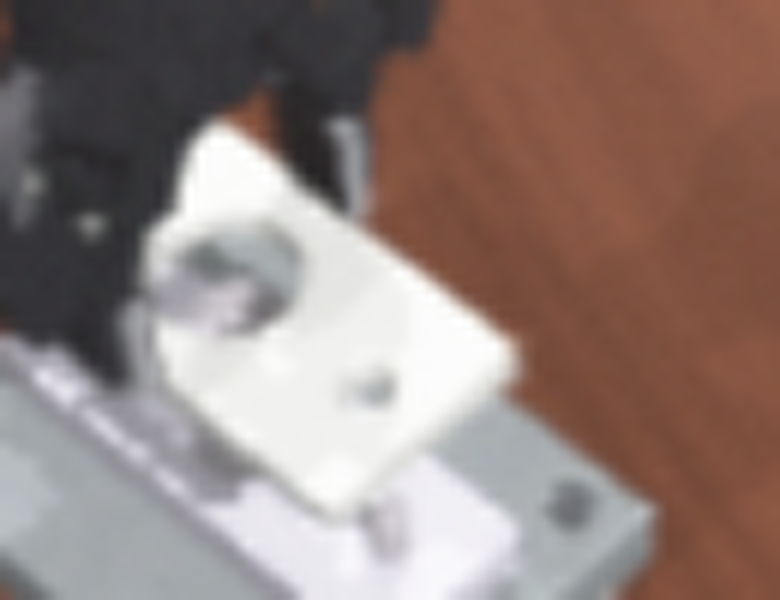

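Request:
arm_command(
  steps=[
    [0.1, 0.2, 0.1, 0, 0, 0],
    [0.1, 0.8, 0.1, 0, 0, 0],
    [0.1, 1.5, 0.1, 0, 0, 0],
    [0.1, 2.3, 0.1, 0, 0, 0],
    [0.1, 2.6, 0.1, 0, 0, 0],
  ],
)

```text
clock: 7.28
tool_pos: [0.6477, 0.0027, 0.0674]
ee_rot: [-1.571, 0.001, 0.326]
contact_force: [0.2, -0.5, -0.9]
gripper_width: 0.638
```

```bash
python3 - <<'E'
from ov import *
delta(.6476,.0028,.045,.328)
s=telemetry.observe()
S=shot('scene'); save(S,'s6r.png')
q=(*s['tool_pos'][:2],s['ee_rot'][2]); zt=s['tool_pos'][2]+.0098
D=(.6481,.0031,.328)
it=[(rect(.056,.124,zt),q,(255,0,0)),(ring(0,0,.0175,zt),q,(255,0,0)),(ring(0,.045,.0065,zt),q,(255,0,0)),(rect(.046,.128,.04),D,(0,0,255)),(ring(0,0,.014,.083),D,(0,0,255)),(ring(0,.045,.005,.04),D,(0,0,255))]
overlay('scene',S,it,'o6.png',12,(190,200,255,250))
save(S,'s6.png',12,(190,200,255,250))
E
```

```text
clk 7.28 pos [0.6477 0.0027 0.0674] rot [-1.571e+00  1.000e-03  3.260e-01] F [ 0.2 -0.5 -0.9] w 0.638
shift cm [-0.01  2.24  0.01] turn deg [-0.01 -0.13 -0.07]
```

View pics/o6.png

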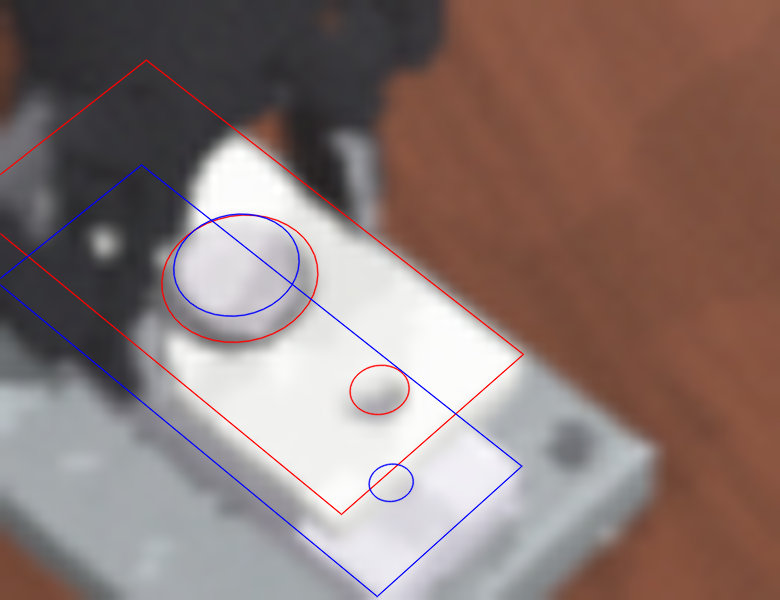

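View pics/s6.png

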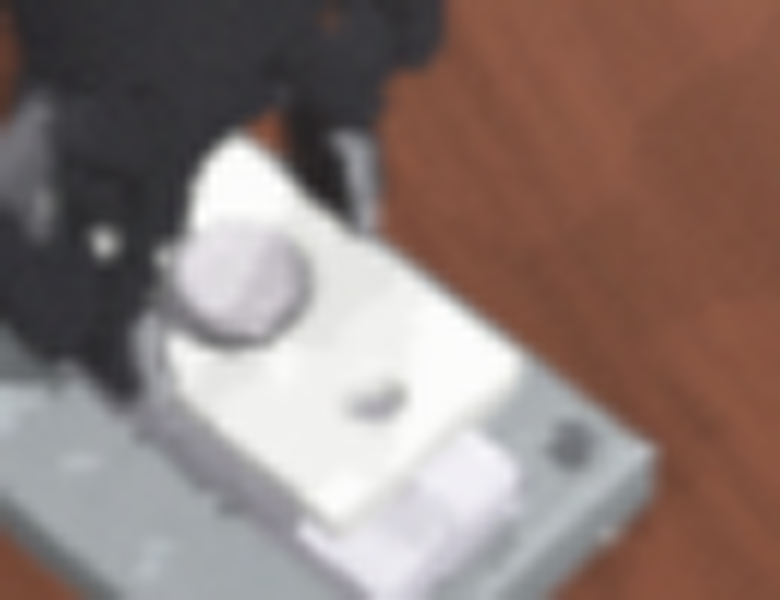

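Request:
arm_command(
  steps=[
    [0, 0.4, 0, 0, 0, 0],
    [0, 0.8, 0, 0, -0.1, 0],
    [0, 1.1, 0, 0, -0.1, 0],
    [0, 1.4, 0, 0, -0.1, 0],
    [0, 1.5, 0, 0, -0.1, 0],
  ],
)

```text
clock: 7.95
tool_pos: [0.6481, 0.0028, 0.0531]
ee_rot: [-1.571, 0.0, 0.328]
contact_force: [0.6, -0.0, -1.1]
gripper_width: 0.64
```

```bash
python3 - <<'E'
from ov import *
delta(.6476,.0028,.042,.328)
S=shot('scene'); save(S,'s7.png',12,(190,200,255,250))
E
```

```text
clk 7.95 pos [0.6481 0.0028 0.0531] rot [-1.571  0.     0.328] F [ 0.6 -0.  -1.1] w 0.64
shift cm [-0.05  1.11  0.01] turn deg [-0.   -0.03 -0.01]
```

View pics/s7.png

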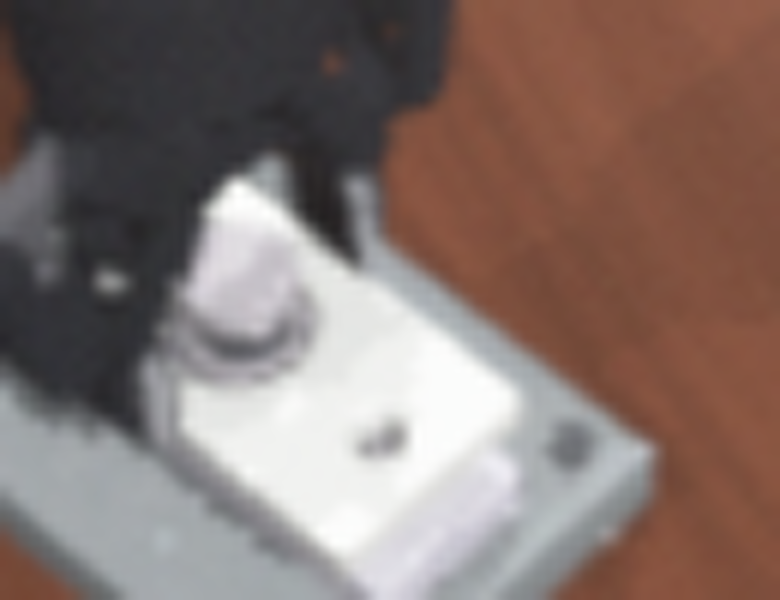

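Pin appears inside its hole and there's no contact force. I'll continue down.

Request:
arm_command(
  steps=[
    [0, 0.2, 0, 0, 0, 0],
    [0, 0.4, 0, 0, 0, 0],
    [0, 0.6, 0, 0, 0, 0],
    [0, 0.7, 0, 0, 0, 0],
    [0, 0.8, 0, 0, 0, 0],
  ],
)

```text
clock: 8.62
tool_pos: [0.648, 0.0029, 0.0452]
ee_rot: [-1.571, 0.0, 0.328]
contact_force: [-1.9, -0.3, -0.1]
gripper_width: 0.634
```

Request:
arm_command(
  steps=[
    [0, 0.1, 0, 0, 0, 0],
    [0, 0.2, 0, 0, 0, 0],
    [0, 0.3, 0, 0, 0, 0],
    [0, 0.4, 0, 0, 0, 0],
    [0, 0.4, 0, 0, 0, 0],
  ],
)

```text
clock: 9.25
tool_pos: [0.6481, 0.0028, 0.0412]
ee_rot: [-1.571, 0.0, 0.328]
contact_force: [-2.4, -0.3, -0.4]
gripper_width: 0.64
```

```bash
python3 - <<'E'
from ov import *
delta(.6476,.0028,.042,.328)
S=shot('scene'); save(S,'s8.png',12,(190,200,255,250))
E
```

```text
clk 9.25 pos [0.6481 0.0028 0.0412] rot [-1.571  0.     0.328] F [-2.4 -0.3 -0.4] w 0.64
shift cm [-0.05 -0.08  0.01] turn deg [ 0.   -0.03 -0.02]
```

View pics/s8.png

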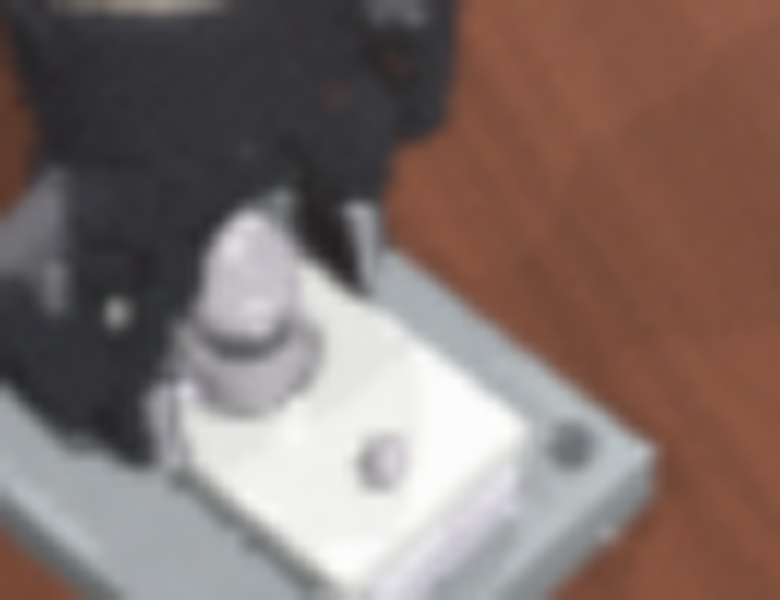

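The pin is up through its hole, with a small side force and no vertical contact yet.

Request:
arm_command(
  steps=[
    [-0.05, 0.05, 0, 0, 0, 0],
    [-0.05, 0.1, 0, 0, 0, 0],
    [-0.05, 0.15, 0, 0, 0, 0],
    [-0.05, 0.2, 0, 0, 0, 0],
    [-0.05, 0.2, 0, 0, 0, 0],
  ],
)

```text
clock: 9.93
tool_pos: [0.648, 0.0028, 0.0402]
ee_rot: [-1.571, -0.001, 0.327]
contact_force: [-3.7, -1.0, 7.3]
gripper_width: 0.639
```

Contact is 7 N at z = 0.0402, as expected for seated. I'll release and lift away straight up.

Request:
arm_command(
  steps=[
    [0, 0, 0, 0, 0, 0],
    [0, 0, 0, 0, 0, 0],
    [0, 0, 0, 0, 0, 0],
    [0, 0, 0, 0, 0, 0],
    [0, 0, 0, 0, 0, 0],
  ],
  claw=25,
)

```text
clock: 10.55
tool_pos: [0.6477, 0.0027, 0.0393]
ee_rot: [-1.571, 0.0, 0.328]
contact_force: [0.2, -0.2, -0.1]
gripper_width: 0.904
```

```bash
python3 - <<'E'
from ov import *
delta(.6476,.0028,.15,.328)
S=shot('scene'); save(S,'s9.png',12,(190,200,255,250))
E
```

```text
clk 10.55 pos [0.6477 0.0027 0.0393] rot [-1.571  0.     0.328] F [ 0.2 -0.2 -0.1] w 0.904
shift cm [-1.000e-02 -1.107e+01  2.000e-02] turn deg [ 0.   -0.03 -0.  ]
```

View pics/s9.png

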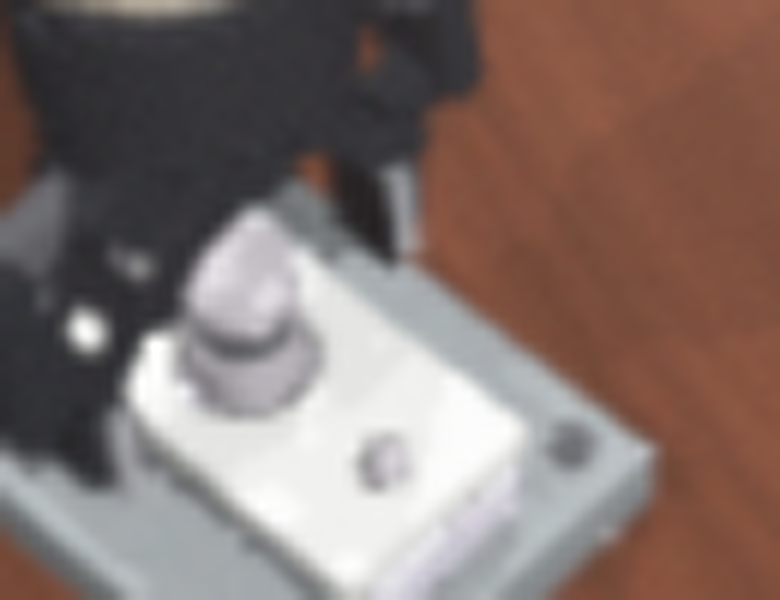

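The plate is on its seat, the pin protrudes, and the fingers are clear. Lifting.

Request:
arm_command(
  steps=[
    [0, -1, 0, 0, 0, 0],
    [0, -4, 0, 0, 0, 0],
    [0, -8, 0, 0, 0, 0],
    [0, -11, 0, 0, 0, 0],
    [0, -13, 0, 0, 0, 0],
  ],
  claw=0,
)

```text
clock: 11.22
tool_pos: [0.6484, 0.0029, 0.172]
ee_rot: [-1.571, -0.002, 0.328]
contact_force: [0.4, 0.3, 0.3]
gripper_width: 0.999
```

```bash
python3 -c "
from h import *
pv=np.array([.497,.282]);g=pv-.058*np.array([np.cos(-.2),np.sin(-.2)]);print(g)
delta(g[0],g[1],.1,1.371)"
```

```text
[0.44015614 0.29352282]
clk 11.22 pos [0.6484 0.0029 0.172 ] rot [-1.571 -0.002  0.328] F [0.4 0.3 0.3] w 0.999
shift cm [-10.38   7.15  34.22] turn deg [  0.11 -59.78   0.11]
```

Request:
arm_command(
  steps=[
    [-1.2, 0, 4, 0, -7, 0],
    [-2.5, 0.5, 9, 0, -15, 0],
    [-4, 1, 14, 0, -24, 0],
    [-5.5, 1.5, 19, 0, -32, 0],
    [-7, 2, 23.5, 0, -40, 0],
  ],
)

```text
clock: 11.85
tool_pos: [0.5048, 0.2043, 0.1501]
ee_rot: [-1.572, -0.001, 1.031]
contact_force: [1.2, 0.2, -0.2]
gripper_width: 0.997
```

```bash
python3 - <<'E'
from ov import *
delta(.440,.2935,.1,1.371)
S=shot('scene'); save(S,'s10r.png');save(S,'s10.png',12,(190,200,255,250))
T=shot('top'); save(T,'t10r.png');save(T,'t10.png',9,(195,100,280,165))
E
```

```text
clk 11.85 pos [0.5048 0.2043 0.1501] rot [-1.572e+00 -1.000e-03  1.031e+00] F [ 1.2  0.2 -0.2] w 0.997
shift cm [ 4.31  5.01 10.15] turn deg [  0.06 -19.49   0.05]
```

View pics/s10.png

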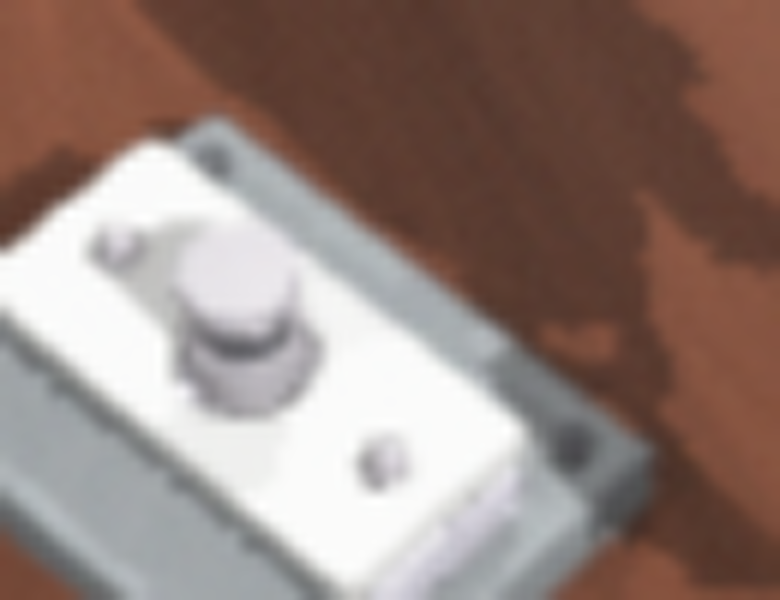

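View pics/t10.png

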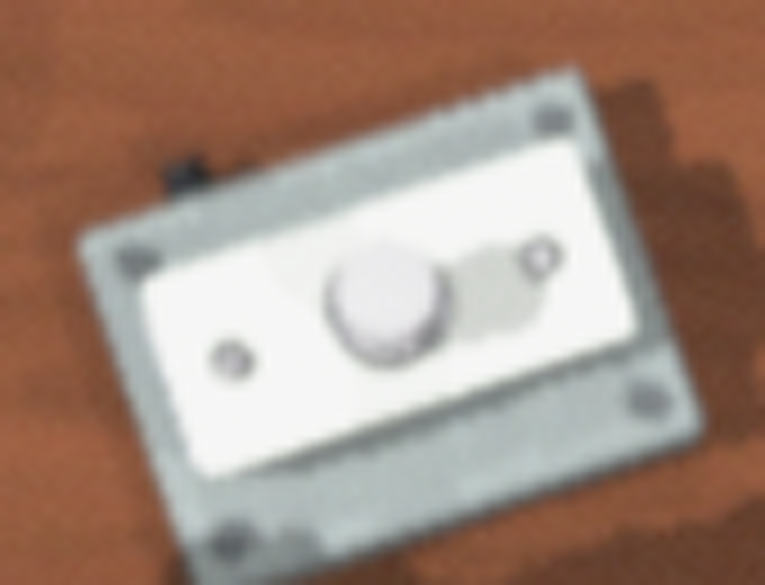

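Both views show the plate seated level with both pins and the stub through it. I'll re-measure the stub head with the plate as background.

```bash
python3 - <<'E'
from ov import *
print(back('scene',[c3(237,275,12,190,200)],.083),back('top',[c3(386,298,9,195,100)],.083))
S=cv2.imread('pics/s10r.png')[:,:,::-1];T=cv2.imread('pics/t10r.png')[:,:,::-1]
pl=[box(.056,.124,.04,.05)]
for D in((.6472,.0025,.328),(.648,.003,.328)):
  it=[(rect(.056,.124,.05),D,(255,0,0)),(ring(0,0,.014,.083),D,(0,0,255)),(ring(0,.045,.005,.056),D,(0,0,255)),(ring(0,-.045,.005,.056),D,(0,0,255))]
  n=str(D[0])[-1]
  overlay('scene',S,it,f'a{n}.png',8,(190,200,240,250)); overlay('top',T,it,f'b{n}.png',8,(205,108,270,158))
E
cd pics; python3 -c "
import cv2,numpy as np
print([cv2.imread(f).shape for f in('a2.png','b2.png')])
cv2.imwrite('ab.png',np.hstack([cv2.imread('a2.png')[:400,:400],cv2.imread('b2.png')[:400,:400]]))"
```

```text
[[0.64913085 0.00592041 0.083     ]] [[0.64342775 0.00240522 0.083     ]]
[(400, 400, 3), (400, 520, 3)]
```

View pics/ab.png

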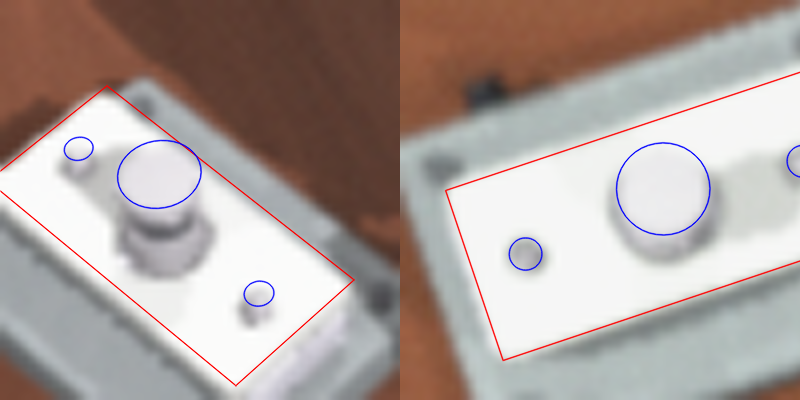

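Request:
arm_command(
  steps=[
    [1, 1, 2, 0, -4, 0],
    [2, 2.5, 5, 0, -9, 0],
    [3.3, 4, 8, 0, -15, 0],
    [4.2, 5, 9.9, 0, -19, 0],
    [4.3, 5, 10.1, 0, -19.5, 0],
  ],
)

```text
clock: 12.58
tool_pos: [0.4408, 0.2928, 0.0987]
ee_rot: [-1.57, 0.0, 1.369]
contact_force: [0.0, -0.7, 0.4]
gripper_width: 0.996
```

```bash
python3 - <<'E'
from ov import *
delta(.440,.2935,.05,1.371)
S=shot('scene'); save(S,'s11.png',7,(270,230,370,315))
E
```

```text
clk 12.57 pos [0.4408 0.2928 0.0987] rot [-1.57   0.     1.369] F [ 0.  -0.7  0.4] w 0.996
shift cm [0.05 4.87 0.08] turn deg [-0.07 -0.11 -0.02]
```

View pics/s11.png

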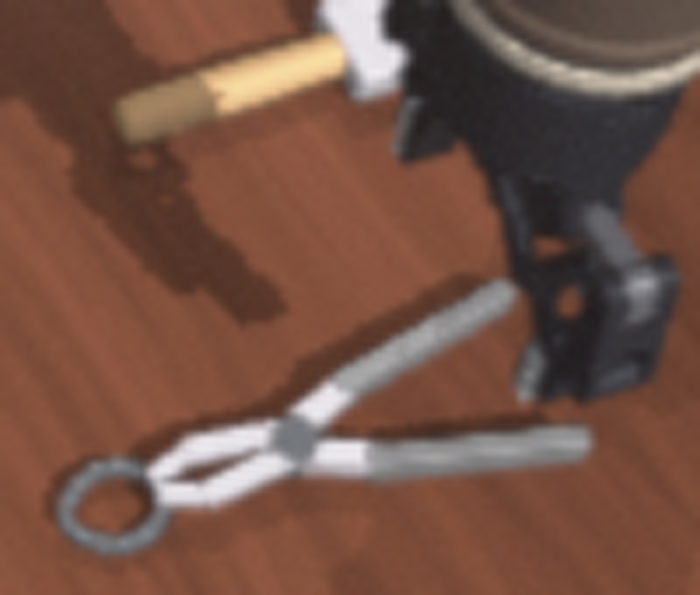

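The plate outline at z = 50 mm fits in both views. The gripper is over the pliers with a finger outside each handle, and the brush is about 8 cm clear. Going down.

Request:
arm_command(
  steps=[
    [0, 2, 0.1, 0, 0, 0],
    [0, 4, 0.1, 0, 0, 0],
    [0, 5.5, 0.1, 0, 0, 0],
    [0, 6.2, 0.1, 0, 0, 0],
    [0, 6.2, 0.1, 0, 0, 0],
  ],
)

```text
clock: 13.25
tool_pos: [0.441, 0.2918, 0.0372]
ee_rot: [-1.571, 0.0, 1.365]
contact_force: [0.2, 1.1, 0.4]
gripper_width: 0.998
```

```bash
python3 - <<'E'
from ov import *
delta(.440,.2935,.002,1.371)
S=shot('scene'); save(S,'s12.png',7,(270,230,370,315))
S=shot('top'); save(S,'t12.png',6,(85,140,185,250))
E
```

```text
clk 13.25 pos [0.441  0.2918 0.0372] rot [-1.571  0.     1.365] F [0.2 1.1 0.4] w 0.998
shift cm [0.15 3.52 0.13] turn deg [-0.01 -0.32 -0.02]
```

View pics/s12.png

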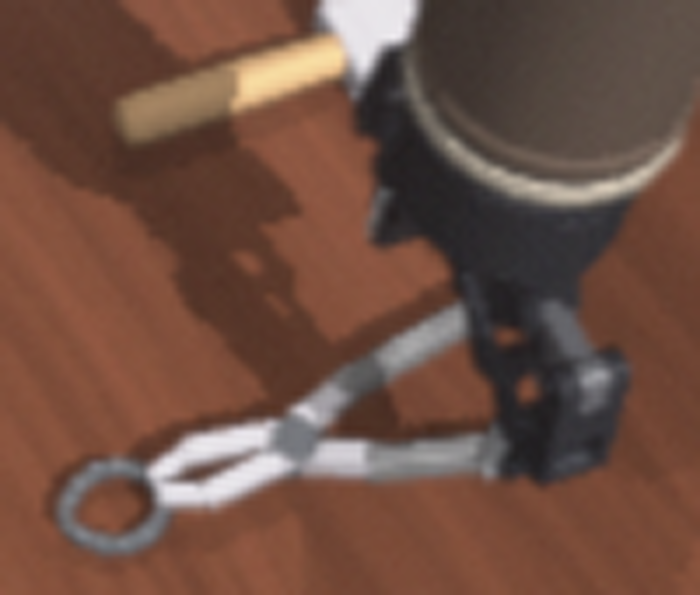

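View pics/t12.png

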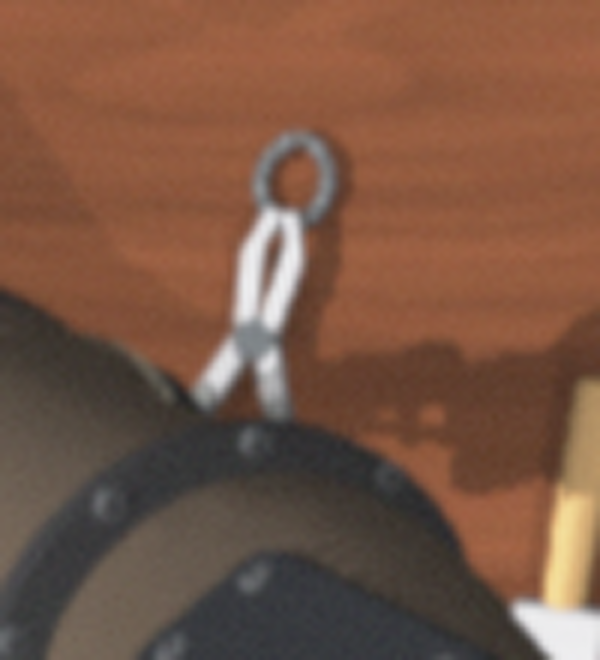

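Alignment is good, the pliers haven't moved, and the fingers are outside the handles. I'll go on to the table and squeeze.

Request:
arm_command(
  steps=[
    [0.1, 1, 0.1, 0, 0, 0],
    [0.15, 2, 0.1, 0, -0.3, 0],
    [0.15, 3, 0.1, 0, -0.3, 0],
    [0.15, 3.4, 0.1, 0, -0.3, 0],
    [0.15, 3.5, 0.1, 0, -0.3, 0],
  ],
)

```text
clock: 13.98
tool_pos: [0.44, 0.2936, 0.0019]
ee_rot: [-1.57, 0.0, 1.371]
contact_force: [0.4, 0.3, 0.3]
gripper_width: 1.0
```

Request:
arm_command(
  steps=[
    [0, 0, 0, 0, 0, 0],
    [0, 0, 0, 0, 0, 0],
    [0, 0, 0, 0, 0, 0],
    [0, 0, 0, 0, 0, 0],
    [0, 0, 0, 0, 0, 0],
  ],
  claw=255,
  newtons=32,
)

```text
clock: 14.6
tool_pos: [0.4406, 0.2946, 0.0036]
ee_rot: [-1.572, -0.002, 1.371]
contact_force: [-2.5, -1.4, 12.8]
gripper_width: 0.296
```

Request:
arm_command(
  steps=[
    [0, 0, 0, 0, 0, 0],
    [0, 0, 0, 0, 0, 0],
    [0, 0, 0, 0, 0, 0],
    [0, 0, 0, 0, 0, 0],
    [0, 0, 0, 0, 0, 0],
  ],
)

```text
clock: 15.22
tool_pos: [0.4405, 0.2946, 0.0035]
ee_rot: [-1.572, -0.002, 1.371]
contact_force: [-2.0, -1.2, 12.2]
gripper_width: 0.295
```

```bash
python3 - <<'E'
from ov import *
delta(.440,.2935,.1,1.371)
S=shot('scene'); save(S,'s13r.png'); save(S,'s13.png',7,(270,230,370,315))
S=shot('top'); save(S,'t13r.png'); save(S,'t13.png',6,(85,140,185,240))
E
```

```text
clk 15.22 pos [0.4405 0.2946 0.0035] rot [-1.572 -0.002  1.371] F [-2.  -1.2 12.2] w 0.295
shift cm [-0.1  -9.65  0.02] turn deg [0.08 0.03 0.09]
```

View pics/s13.png

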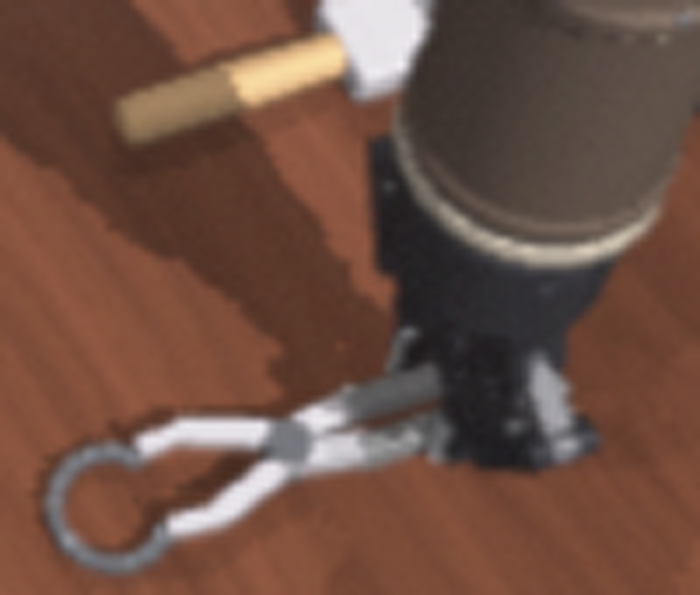

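View pics/t13.png

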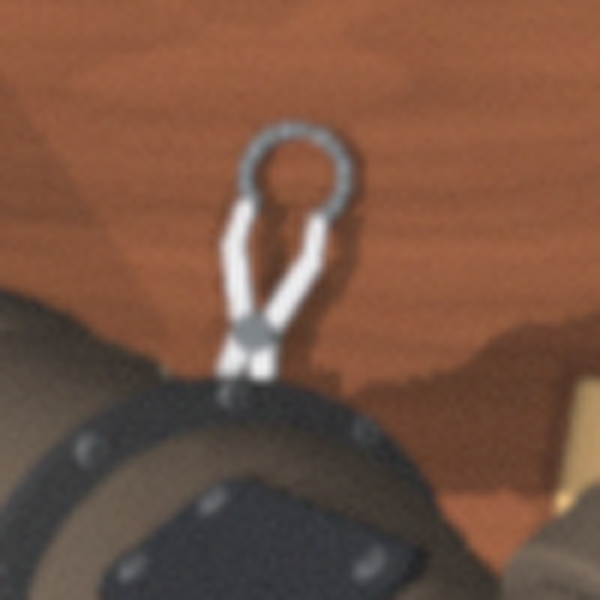

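The clip is spread and the handles are squeezed parallel. I'll measure the clip relative to the tool, then lift.

```bash
python3 - <<'E'
from h import *
s=telemetry.observe()
for c,p,q in(('top',c3(253,332,6,85,140),c3(297,178,6,85,140)),('scene',c3(288,441,7,270,230),c3(108,508,7,270,230))):
    pv=back(c,[p],.017)[0];cl=back(c,[q],.006)[0];d=cl-pv
    print(c,pv.round(4),cl.round(4),'yaw',np.arctan2(d[1],d[0]).round(3),np.linalg.norm(d[:2]).round(4))
    e=cl-s['tool_pos'];y=s['ee_rot'][2]-np.pi/2;print(' clip in grip frame',(np.array([[np.cos(y),np.sin(y)],[-np.sin(y),np.cos(y)]])@e[:2]).round(4),y)
E
```

```text
top [0.4986 0.2811 0.017 ] [0.5649 0.2667 0.006 ] yaw -0.214 0.0679
 clip in grip frame [ 0.1275 -0.0028] -0.19931670221556264
scene [0.5016 0.283  0.017 ] [0.5686 0.2687 0.006 ] yaw -0.211 0.0685
 clip in grip frame [ 1.307e-01 -1.000e-04] -0.19931670221556264
```

Request:
arm_command(
  steps=[
    [0, -0.2, 0, 0, 0, 0],
    [0, -1, 0, 0, 0, 0],
    [0, -3, 0, 0, 0, 0],
    [0, -6, 0, 0, 0, 0],
    [0, -9, 0, 0, 0, 0],
  ],
)

```text
clock: 15.95
tool_pos: [0.4399, 0.2934, 0.0933]
ee_rot: [-1.57, 0.0, 1.371]
contact_force: [0.5, -0.2, -2.7]
gripper_width: 0.288
```

```bash
python3 - <<'E'
from ov import *
delta(.440,.2935,.1,1.371)
S=shot('scene'); save(S,'s14r.png'); save(S,'s14.png',7,(250,205,350,290))
S=shot('top'); save(S,'t14r.png'); save(S,'t14.png',6,(75,135,175,235))
E
```

```text
clk 15.95 pos [0.4399 0.2934 0.0933] rot [-1.57   0.     1.371] F [ 0.5 -0.2 -2.7] w 0.288
shift cm [ 0.01 -0.67 -0.01] turn deg [-0.03  0.02 -0.03]
```

View pics/s14.png

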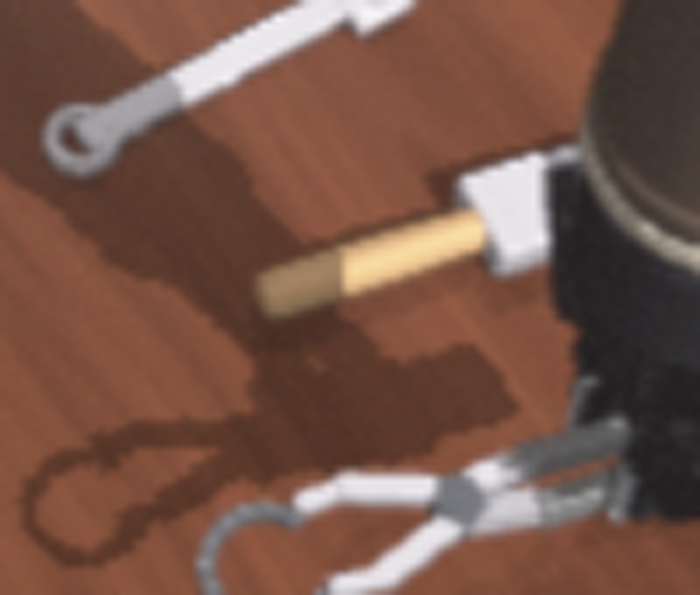

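View pics/t14.png

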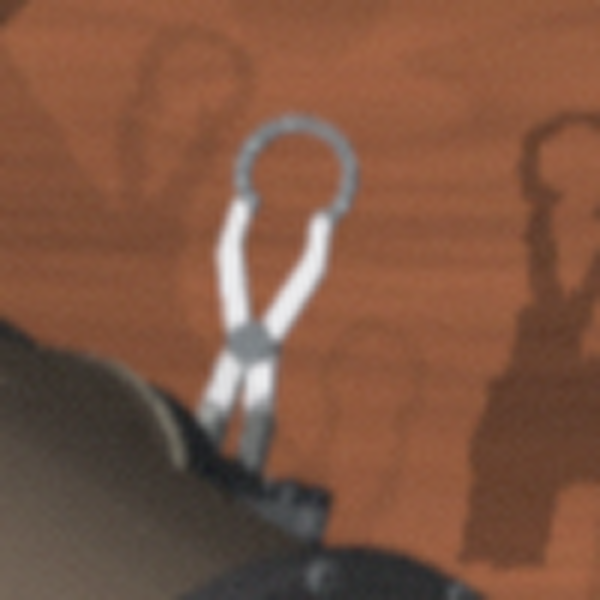

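Lifted, clip spread and looking level. I'll triangulate the clip and pivot in both cameras.

```bash
python3 - <<'E'
from ov import *
S=cv2.imread('pics/s14r.png')[:,:,::-1]; save(S,'s14b.png',10,(270,265,345,320))
T=cv2.imread('pics/t14r.png')[:,:,::-1]; save(T,'t14b.png',10,(105,145,145,205))
E
```

```text
(no output)
```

View pics/s14b.png

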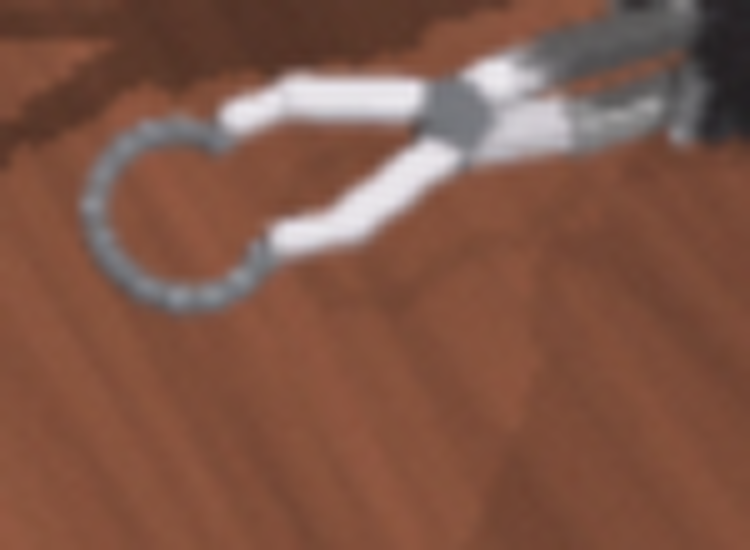

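View pics/t14b.png

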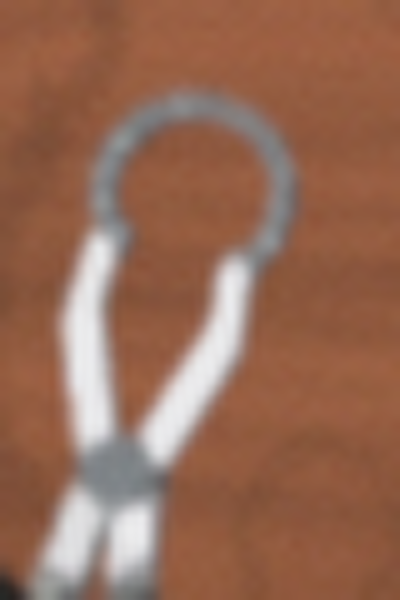

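```bash
python3 - <<'E'
from h import *
from scipy.optimize import least_squares
s=telemetry.observe()
for n,a,b in(('clip',c3(193,188,10,105,145),c3(183,213,10,270,265)),('pivot',c3(120,470,10,105,145),c3(455,113,10,270,265))):
    off=np.array([.0033,.002])
    f=lambda z:(back('scene',[b],z)[0]-back('top',[a],z)[0])[:2]-off
    z=least_squares(lambda p:f(p[0]),[.1]).x[0]
    P=(back('scene',[b],z)[0]+back('top',[a],z)[0])/2
    e=P-s['tool_pos'];y=s['ee_rot'][2]-np.pi/2
    print(n,P.round(4),'res',f(z).round(4),'grip frame',(np.array([[np.cos(y),np.sin(y)],[-np.sin(y),np.cos(y)]])@e[:2]).round(4),'dz',e[2].round(4))
delta(.53,0.0,.13,1.371)
E
```

```text
clip [0.5676 0.269  0.1013] res [-0.0009  0.0006] grip frame [ 0.1289 -0.0004] dz 0.006
pivot [0.501  0.2822 0.109 ] res [-0.0004  0.0003] grip frame [ 0.061  -0.0007] dz 0.0138
clk 16.05 pos [0.4414 0.295  0.0953] rot [-1.574 -0.003  1.371] F [ 0.2  0.2 -3.2] w 0.289
shift cm [-27.14  -3.52 -14.55] turn deg [0.18 0.   0.2 ]
```

```bash
python3 -c "
from h import *
delta(.5224,.0287,.12,1.371)"
```

```text
clk 16.05 pos [0.4414 0.295  0.0953] rot [-1.574 -0.003  1.371] F [ 0.2  0.2 -3.2] w 0.289
shift cm [-24.48  -2.51 -13.24] turn deg [0.18 0.   0.2 ]
```

Request:
arm_command(
  steps=[
    [-1.5, -1.5, -0.8, 0, 0, 0],
    [-4, -2.5, -2.2, 0, 0, 0],
    [-7.5, -2.7, -4, 0, 0, 0],
    [-11, -2.7, -6, 0, 0, 0],
    [-14.5, -2.7, -8, 0, 0, 0],
  ],
)

```text
clock: 16.68
tool_pos: [0.4896, 0.134, 0.1186]
ee_rot: [-1.57, 0.001, 1.371]
contact_force: [-0.3, -0.1, -2.4]
gripper_width: 0.285
```

```bash
python3 -c "
from h import *
delta(.5224,.0287,.12,1.371)"
```

```text
clk 16.68 pos [0.4896 0.134  0.1186] rot [-1.570e+00  1.000e-03  1.371e+00] F [-0.3 -0.1 -2.4] w 0.285
shift cm [-9.67 -0.14 -5.3 ] turn deg [-0.05  0.01 -0.04]
```

Request:
arm_command(
  steps=[
    [-3.3, 0, -1.8, 0, 0, 0],
    [-6.3, 0, -3.4, 0, 0, 0],
    [-8.5, 0, -4.6, 0, 0, 0],
    [-9.5, 0, -5.2, 0, 0, 0],
    [-9.7, 0, -5.3, 0, 0, 0],
  ],
)

```text
clock: 17.3
tool_pos: [0.5223, 0.0299, 0.1189]
ee_rot: [-1.57, -0.0, 1.37]
contact_force: [-0.2, 0.7, -1.7]
gripper_width: 0.289
```

Request:
arm_command(
  steps=[
    [0, 0, 0, 0, 0, 0],
    [0, 0, 0, 0, 0, 0],
    [0, 0, 0, 0, 0, 0],
    [0, 0, 0, 0, 0, 0],
    [0, 0, 0, 0, 0, 0],
  ],
)

```text
clock: 17.92
tool_pos: [0.5225, 0.0303, 0.1193]
ee_rot: [-1.571, 0.0, 1.371]
contact_force: [0.2, 0.3, -1.8]
gripper_width: 0.288
```

```bash
python3 - <<'E'
from ov import *
delta(.5224,.0287,.12,1.371)
S=shot('scene'); save(S,'s15r.png'); save(S,'s15.png',10,(185,180,260,240))
T=shot('top'); save(T,'t15r.png'); save(T,'t15.png',10,(205,105,265,165))
E
```

```text
clk 17.93 pos [0.5225 0.0303 0.1193] rot [-1.571  0.     1.371] F [ 0.2  0.3 -1.8] w 0.288
shift cm [-0.16 -0.07 -0.02] turn deg [ 0.    0.02 -0.  ]
```

View pics/s15.png

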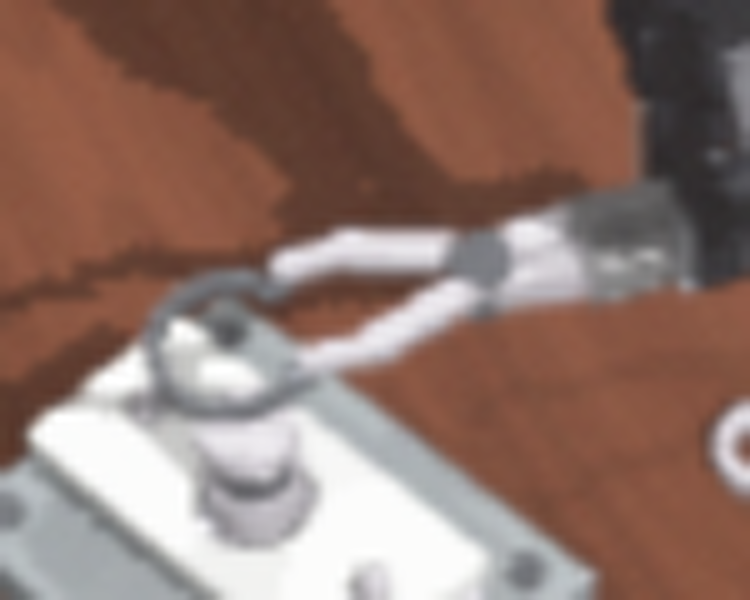

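View pics/t15.png

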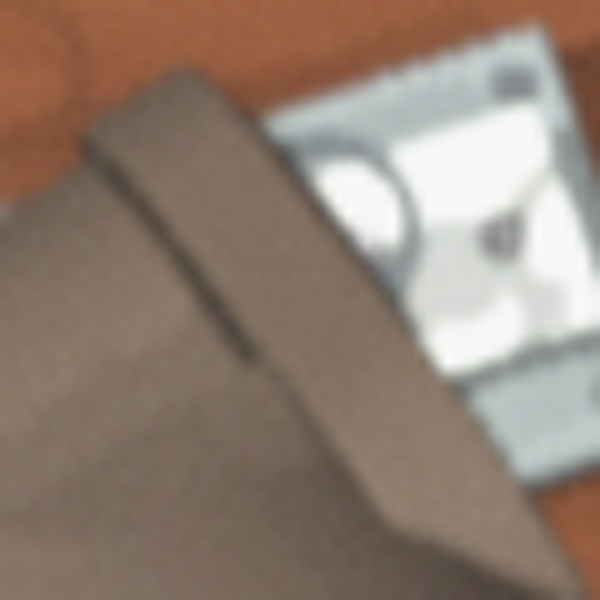

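```bash
cat > chk.py <<'E'
import sys
from ov import *
def chk(n,roiS,roiT,D=(.6478,.0028,.328),off=(.128,-.0005),dz=.0045,k=9):
    s=telemetry.observe(); y=s['ee_rot'][2]-np.pi/2
    c=s['tool_pos'][:2]+np.array([[np.cos(y),-np.sin(y)],[np.sin(y),np.cos(y)]])@np.array(off)
    z=s['tool_pos'][2]+dz; q=(*c,y); print('clip pred',c.round(4),z.round(4))
    it=[(ring(0,0,.024,z),q,(255,0,0)),(ring(0,0,.0185,z),q,(255,0,0)),(ring(0,0,.014,.083),D,(0,0,255)),(rect(.056,.124,.05),D,(0,0,255))]
    for cam_,roi in(('scene',roiS),('top',roiT)):
        if roi: overlay(cam_,cv2.imread(f'pics/{cam_[0]}{n}r.png')[:,:,::-1],it,f'{cam_[0]}{n}o.png',k,roi)
E
python3 - <<'E'
from chk import *
chk(15,(185,180,260,240),(205,105,265,165))
E
```

```text
clip pred [0.6479 0.0043] 0.1238
```

View pics/s15o.png

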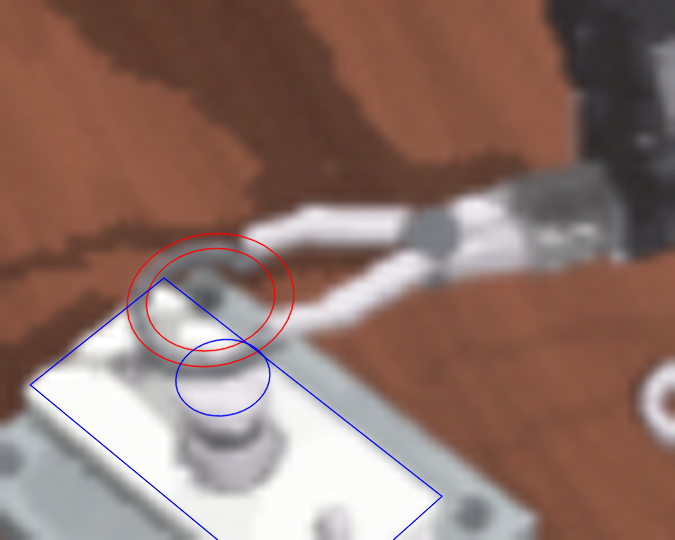

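View pics/t15o.png

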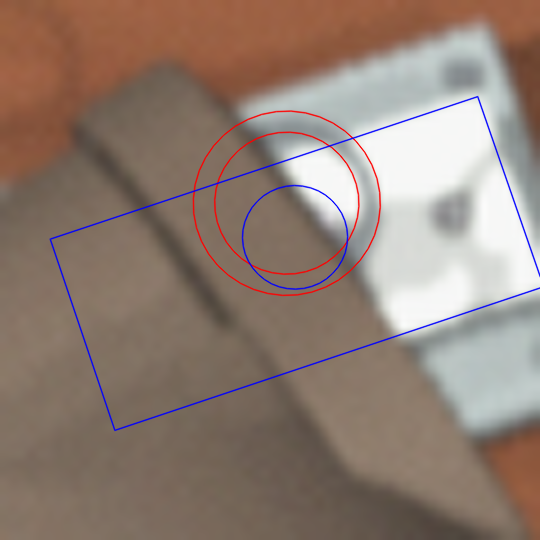

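Request:
arm_command(
  steps=[
    [-0.05, 0.5, -0.08, 0, 0, 0],
    [-0.05, 1.2, -0.08, 0, 0, 0],
    [-0.05, 2, -0.08, 0, 0, 0],
    [-0.05, 2.6, -0.08, 0, 0, 0],
    [-0.05, 2.8, -0.08, 0, 0, 0],
  ],
)

```text
clock: 18.65
tool_pos: [0.5229, 0.0295, 0.0907]
ee_rot: [-1.57, 0.0, 1.371]
contact_force: [-0.2, -0.1, -2.6]
gripper_width: 0.288
```

Request:
arm_command(
  steps=[
    [0, 0, 0, 0, 0, 0],
    [0, 0, 0, 0, 0, 0],
    [0, 0, 0, 0, 0, 0],
    [0, 0, 0, 0, 0, 0],
    [0, 0, 0, 0, 0, 0],
  ],
)

```text
clock: 19.27
tool_pos: [0.5233, 0.0294, 0.0914]
ee_rot: [-1.571, 0.0, 1.371]
contact_force: [0.8, 0.6, -1.9]
gripper_width: 0.288
```

```bash
python3 - <<'E'
from chk import *
delta(.5224,.0287,.065,1.371)
S=shot('scene'); save(S,'s16r.png'); save(S,'s16.png',10,(185,190,260,250))
T=shot('top'); save(T,'t16r.png'); 
chk(16,(185,190,260,250),(205,105,265,165),k=10)
E
```

```text
clk 19.27 pos [0.5233 0.0294 0.0914] rot [-1.571  0.     1.371] F [ 0.8  0.6 -1.9] w 0.288
shift cm [-0.09  2.64  0.07] turn deg [ 0.01  0.01 -0.  ]
clip pred [0.6486 0.0036] 0.0958
```

View pics/s16.png

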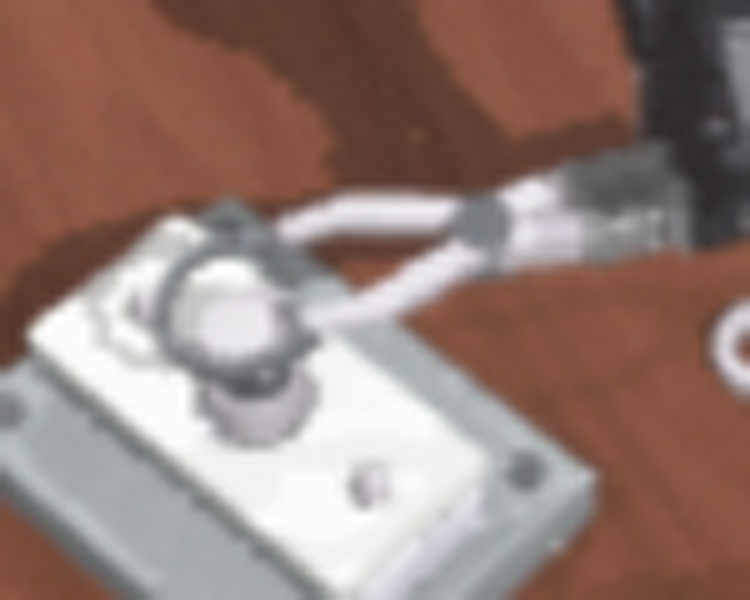

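View pics/s16o.png

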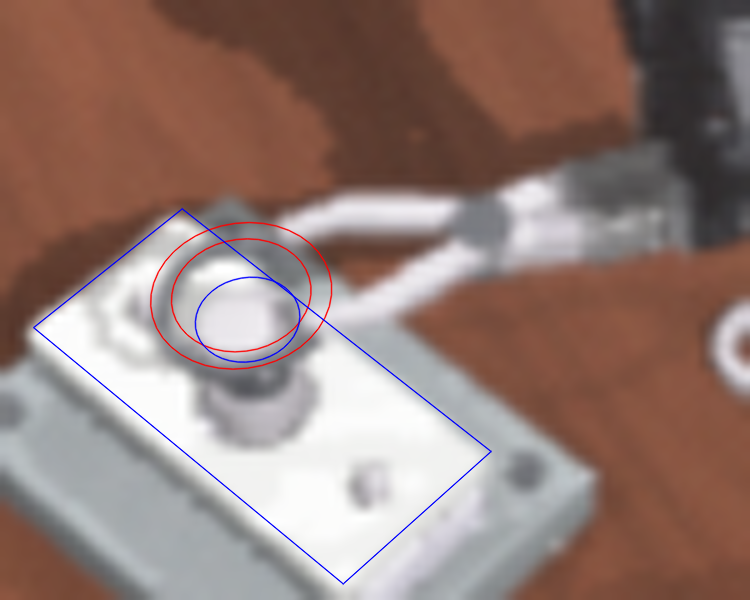

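View pics/t16o.png

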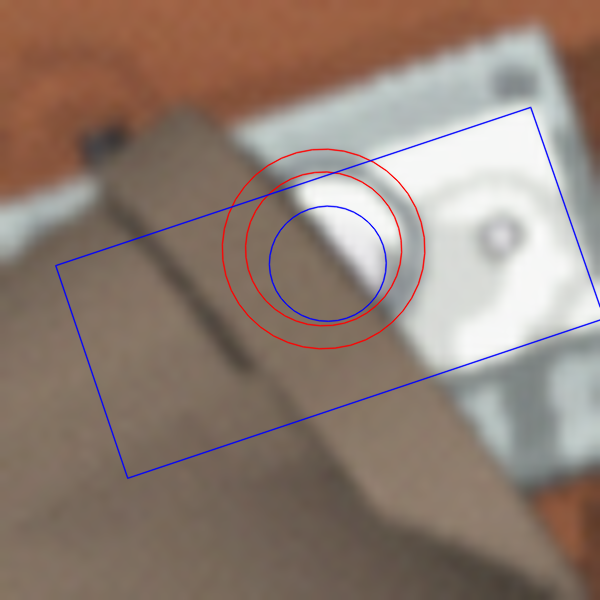

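```bash
python3 - <<'E'
from h import *
def zof(uv,xy): # z minimising horizontal mismatch
    zs=np.linspace(0,.2,2001); P=np.array([back('scene',[uv],z)[0,:2] for z in zs]); e=np.linalg.norm(P-xy,axis=1); i=e.argmin(); return zs[i].round(4),(P[i]-xy).round(4)
y=-.2;M=np.array([[np.cos(y),-np.sin(y)],[np.sin(y),np.cos(y)]])
for n,t,k,o,pv,cl in(('14',(.4408,.2942,.0943),10,(270,265),(455,113),(183,213)),('15',(.5225,.0303,.1193),10,(185,180),(478,257),(232,342)),('16',(.5233,.0294,.0914),10,(185,190),(482,222),(243,315))):
    t=np.array(t)
    for m,uv,off in(('pivot',pv,(.0595,-.0007)),('clip',cl,(.128,-.0007))):
        z,e=zof(c3(*uv,k,*o),t[:2]+M@np.array(off)); print(n,m,'z',z,'dz',(z-t[2]).round(4),e)
E
```

```text
14 pivot z 0.1021 dz 0.0078 [ 0.0007 -0.0008]Traceback (most recent call last):
  File "<stdin>", line 8, in <module>
  File "<stdin>", line 3, in zof
  File "h.py", line 10, in back
    m,Rc=cam(c); uv=np.atleast_2d(uv).astype(float)
         ~~~^^^
  File "h.py", line 5, in cam
    m=camera_model(c); return m, R.from_euler('xyz',m['rotation']).as_matrix()
ValueError: time passes only in moves, steps and waits
```

```bash
sed -i 's/^def cam(c):/import functools\n@functools.lru_cache\ndef cam(c):/' h.py; cat > z.py <<'E'
from h import *
def zof(uv,xy):
    zs=np.linspace(0,.2,2001); P=np.array([back('scene',[uv],z)[0,:2] for z in zs]); e=np.linalg.norm(P-xy,axis=1); i=e.argmin(); return zs[i].round(4),(P[i]-xy).round(4)
y=-.2;M=np.array([[np.cos(y),-np.sin(y)],[np.sin(y),np.cos(y)]])
def rep(n,t,k,o,pv,cl):
    t=np.array(t)
    for m,uv,off in(('pivot',pv,(.0595,-.0007)),('clip',cl,(.128,-.0007))):
        z,e=zof(c3(*uv,k,*o),t[:2]+M@np.array(off)); print(n,m,'z',z,'dz',(z-t[2]).round(4),e)
E
python3 - <<'E'
from z import *
print(telemetry.observe()['clock'])
for a in(('13',(.4405,.2946,.0035),7,(270,230),(288,441),(108,508)),('14',(.4408,.2942,.0943),10,(270,265),(455,113),(183,213)),('15',(.5225,.0303,.1193),10,(185,180),(478,257),(232,342)),('16',(.5233,.0294,.0914),10,(185,190),(482,222),(243,315))): rep(*a)
E
```

```text
19.375
13 pivot z 0.0111 dz 0.0076 [ 0.0008 -0.0009]
13 clip z 0.0015 dz -0.002 [ 0.0015 -0.0013]
14 pivot z 0.1021 dz 0.0078 [ 0.0007 -0.0008]
14 clip z 0.0941 dz -0.0002 [ 0.0004 -0.0004]
15 pivot z 0.1289 dz 0.0096 [ 0.0022 -0.0009]
15 clip z 0.1195 dz 0.0002 [ 0.0009 -0.0003]
16 pivot z 0.0998 dz 0.0084 [ 0.0015 -0.0006]
16 clip z 0.086 dz -0.0054 [ 0.0003 -0.0001]
```

```bash
python3 - <<'E'
from ov import *
T=cv2.imread('pics/t16r.png')[:,:,::-1]
save(T,'t16x.png',16,(228,112,272,148))
T=cv2.imread('pics/t10r.png')[:,:,::-1]
D=(.6478,.0028,.328)
it=[(rect(.056,.124,.05),D,(255,0,0)),(ring(0,0,.014,.083),D,(0,0,255)),(ring(0,.045,.005,.056),D,(0,0,255)),(ring(0,-.045,.005,.056),D,(0,0,255))]
overlay('top',T,it,'t10o.png',11,(205,108,275,160))
E
```

```text
(no output)
```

View pics/t16x.png

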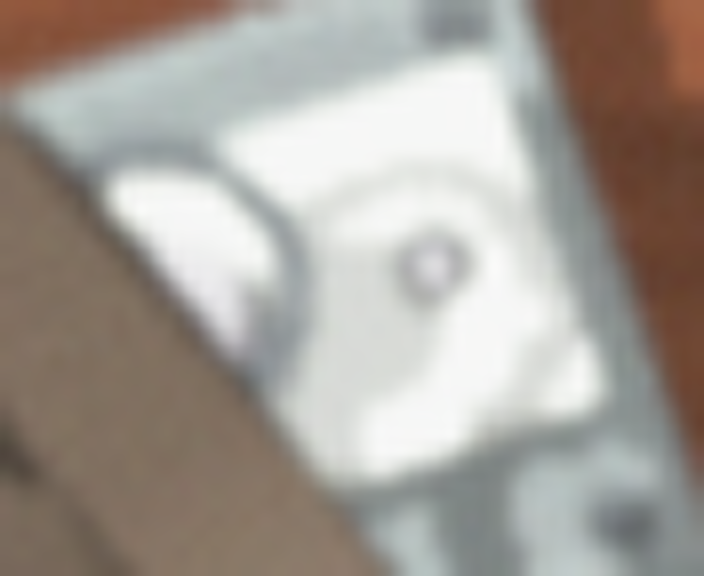

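View pics/t10o.png

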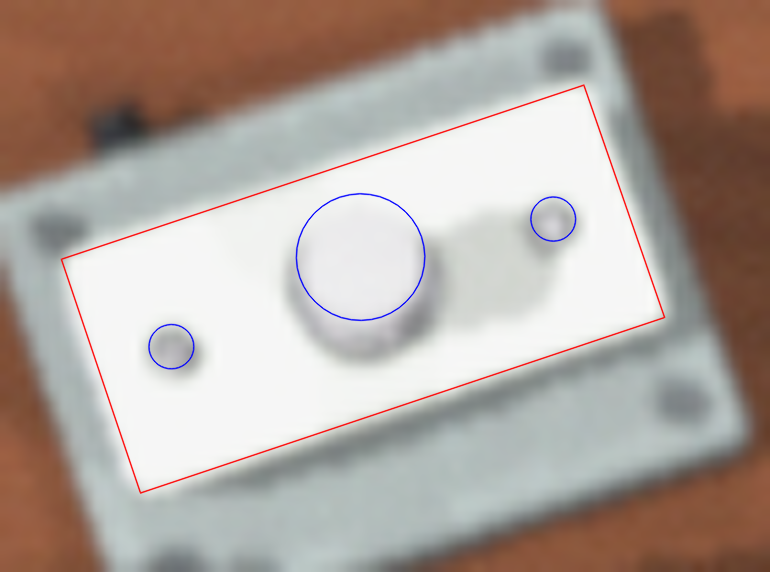

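```bash
python3 - <<'E'
from h import *
for z in(.090,.095): print(back('top',[(236.8-.5,131.3-.5)],z).round(4))
print(back('top',[(205+361.5/11-.5,108+257.5/11-.5)],.083).round(4))
print(telemetry.observe()['tool_pos'])
E
```

```text
[[0.6464 0.005  0.09  ]]
[[0.6454 0.0049 0.095 ]]
[[0.6477 0.0026 0.083 ]]
[0.52323785 0.02947059 0.09133844]
```

Request:
arm_command(
  steps=[
    [-0.12, 0.1, 0, 0, 0, 0],
    [-0.12, 0.3, 0, 0, 0, 0],
    [-0.12, 0.5, 0, 0, 0, 0],
    [-0.12, 0.6, 0, 0, 0, 0],
    [-0.12, 0.6, 0, 0, 0, 0],
  ],
)

```text
clock: 20.0
tool_pos: [0.5229, 0.0284, 0.0852]
ee_rot: [-1.571, 0.0, 1.371]
contact_force: [0.6, 0.2, -2.2]
gripper_width: 0.281
```

```bash
python3 - <<'E'
from ov import *
delta(.5224,.0287,.065,1.371)
S=shot('scene'); save(S,'s17r.png'); save(S,'s17.png',16,(190,200,235,236))
T=shot('top'); save(T,'t17r.png'); save(T,'t17.png',16,(228,112,272,148))
E
```

```text
clk 20.00 pos [0.5229 0.0284 0.0852] rot [-1.571  0.     1.371] F [ 0.6  0.2 -2.2] w 0.281
shift cm [0.02 2.02 0.06] turn deg [-0.01  0.02 -0.  ]
```

View pics/s17.png

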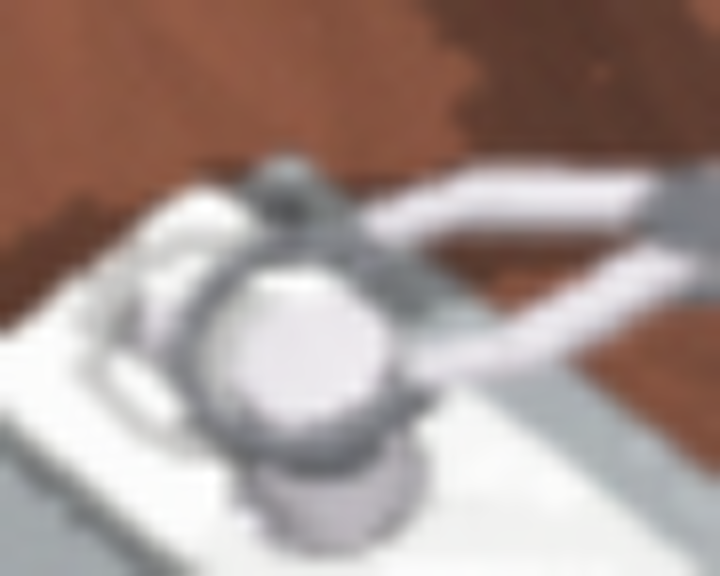

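View pics/t17.png

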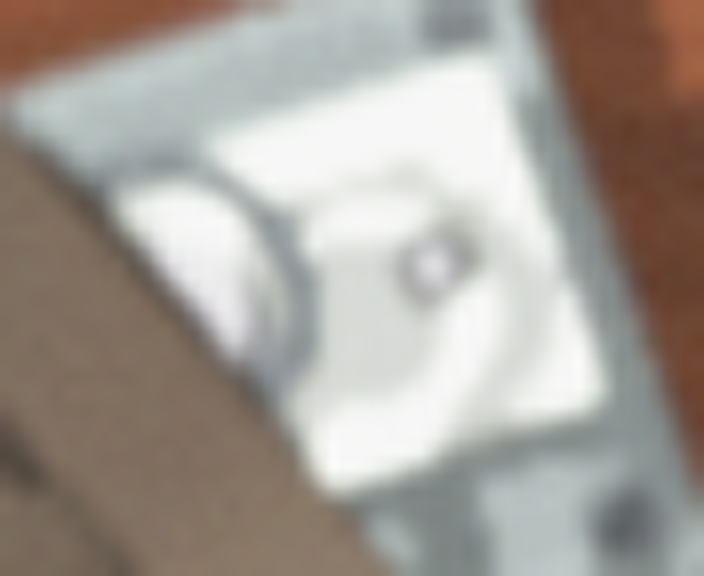

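```bash
python3 - <<'E'
from h import *
b=np.array([.6478,.0028,.083]);p=proj('scene',[b])[0]
print(p,proj('scene',b+[[.01,0,0],[0,.01,0],[0,0,.01]])-p, (p-[190,200]+.5)*16)
p=proj('top',[b])[0];print(p,proj('top',b+[[.01,0,0],[0,.01,0],[0,0,.01]])-p,(p-[228,112]+.5)*16)
E
```

```text
[209.2638467  221.43149233] [[-3.41211386  1.49003109]
 [ 1.54825314  2.66539576]
 [-0.37113045 -2.17703575]] [316.22154722 350.90387727]
[237.28313142 130.86786029] [[ 0.00783542 -4.10923887]
 [-4.17185482 -0.00568017]
 [-0.06764733 -0.89599607]] [156.53010272 309.88576462]
```

Ring is centred on the head within about 1–2 mm in both views. Lowering slowly, watching force.

Request:
arm_command(
  steps=[
    [-0.05, 0.2, 0, 0, 0, 0],
    [-0.05, 0.4, 0, 0, 0, 0],
    [-0.05, 0.6, 0, 0, 0, 0],
    [-0.05, 0.8, 0, 0, 0, 0],
    [-0.05, 0.8, 0, 0, 0, 0],
  ],
)

```text
clock: 20.72
tool_pos: [0.5228, 0.0278, 0.0771]
ee_rot: [-1.57, 0.0, 1.371]
contact_force: [0.1, -0.7, -2.6]
gripper_width: 0.29
```

```bash
python3 - <<'E'
from ov import *
delta(.5224,.0287,.065,1.371)
S=shot('scene'); save(S,'s18r.png'); save(S,'s18.png',16,(190,200,235,236))
T=shot('top'); save(T,'t18r.png'); save(T,'t18.png',16,(228,112,272,148))
E
```

```text
clk 20.73 pos [0.5228 0.0278 0.0771] rot [-1.57   0.     1.371] F [ 0.1 -0.7 -2.6] w 0.29
shift cm [0.08 1.21 0.05] turn deg [-0.02  0.02 -0.01]
```

View pics/s18.png

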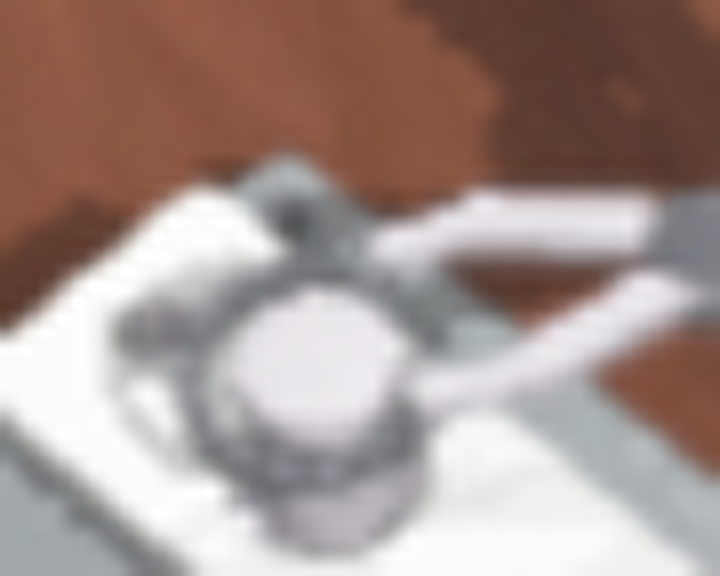

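View pics/t18.png

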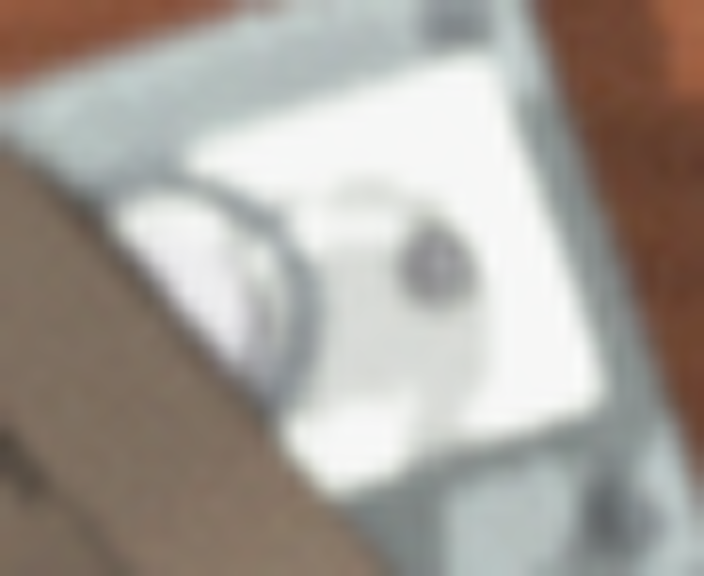

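No contact force, and the head is coming through the ring. Continuing to groove height.

Request:
arm_command(
  steps=[
    [0, 0.2, 0, 0, 0, 0],
    [0, 0.5, 0, 0, 0, 0],
    [0, 0.8, 0, 0, 0, 0],
    [0, 1.0, 0, 0, 0, 0],
    [0, 1.1, 0, 0, 0, 0],
  ],
)

```text
clock: 21.45
tool_pos: [0.5228, 0.0278, 0.0661]
ee_rot: [-1.571, 0.0, 1.371]
contact_force: [0.4, 0.0, -1.1]
gripper_width: 0.284
```

Request:
arm_command(
  steps=[
    [0, 0, 0, 0, 0, 0],
    [0, 0, 0, 0, 0, 0],
    [0, 0, 0, 0, 0, 0],
    [0, 0, 0, 0, 0, 0],
    [0, 0, 0, 0, 0, 0],
  ],
)

```text
clock: 22.08
tool_pos: [0.5229, 0.0278, 0.0663]
ee_rot: [-1.571, 0.0, 1.371]
contact_force: [0.4, 0.5, -1.7]
gripper_width: 0.291
```

```bash
python3 - <<'E'
from chk import *
delta(.5224,.0287,.065,1.371)
S=shot('scene'); save(S,'s19r.png'); save(S,'s19.png',16,(190,200,235,236))
T=shot('top'); save(T,'t19r.png'); save(T,'t19.png',16,(228,112,272,148))
chk(19,(190,200,235,236),None,off=(.127,-.0005),dz=.0035,k=16)
E
```

```text
clk 22.07 pos [0.5229 0.0278 0.0663] rot [-1.571  0.     1.371] F [ 0.4  0.5 -1.7] w 0.291
shift cm [0.08 0.13 0.07] turn deg [ 0.01  0.01 -0.  ]
clip pred [0.6473 0.0021] 0.0698
```

View pics/s19.png

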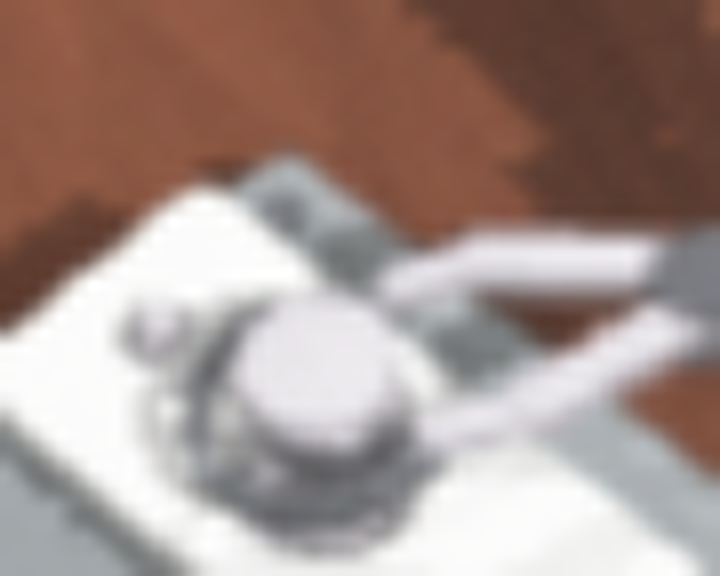

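View pics/s19o.png

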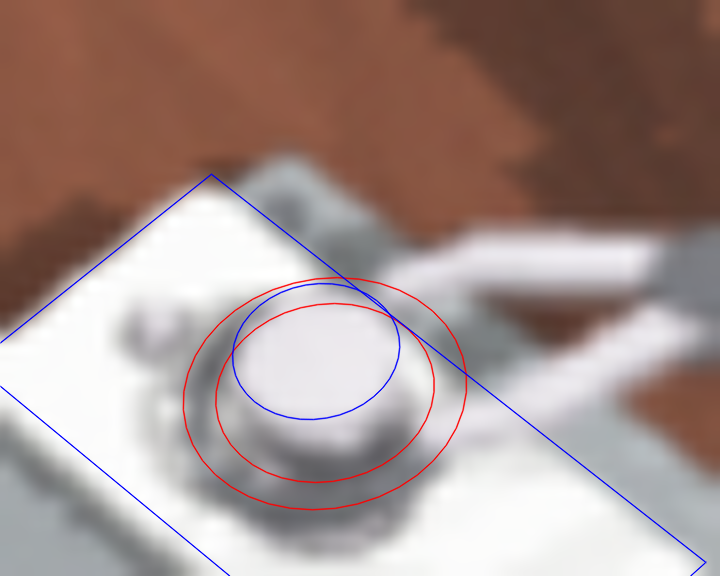

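View pics/t19.png

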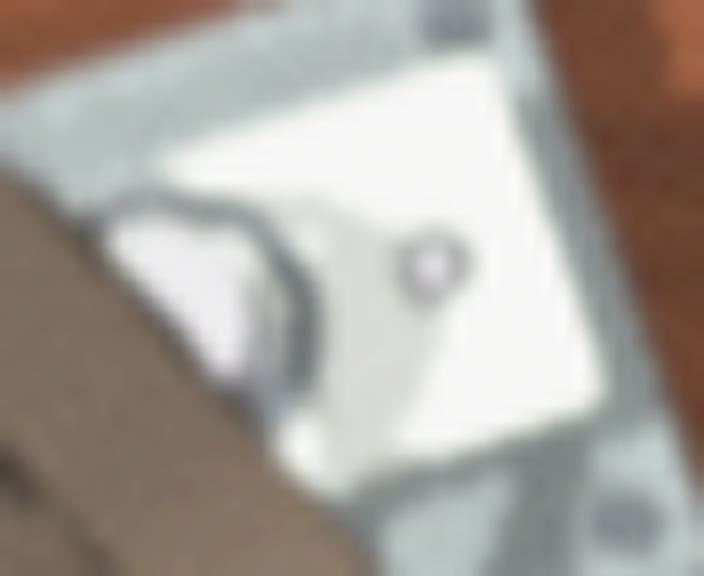

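The clip is around the groove, below the head and above the plate, with only the pliers' weight on the wrist. I'll make a last 1 mm trim and a check.

Request:
arm_command(
  steps=[
    [0.03, 0.05, -0.03, 0, 0, 0],
    [0.05, 0.1, -0.07, 0, 0, 0],
    [0.05, 0.1, -0.07, 0, 0, 0],
    [0.05, 0.1, -0.07, 0, 0, 0],
    [0.05, 0.1, -0.07, 0, 0, 0],
  ],
)

```text
clock: 22.8
tool_pos: [0.5237, 0.0282, 0.0653]
ee_rot: [-1.571, 0.0, 1.371]
contact_force: [0.3, -0.4, -2.5]
gripper_width: 0.287
```

Request:
arm_command(
  steps=[
    [0, 0, 0, 0, 0, 0],
    [0, 0, 0, 0, 0, 0],
    [0, 0, 0, 0, 0, 0],
    [0, 0, 0, 0, 0, 0],
    [0, 0, 0, 0, 0, 0],
  ],
)

```text
clock: 23.42
tool_pos: [0.5237, 0.0282, 0.0653]
ee_rot: [-1.571, 0.0, 1.371]
contact_force: [0.1, -0.1, -3.1]
gripper_width: 0.291
```

```bash
python3 - <<'E'
from ov import *
delta(.5229,.0283,.065,1.371)
S=shot('scene'); save(S,'s20r.png'); save(S,'s20.png',12,(190,192,255,242))
s=telemetry.observe(); print(s['contact_force'],s['moment'],abs(s['qd']).max(),s['gripper_width'])
E
```

```text
clk 23.43 pos [0.5237 0.0282 0.0653] rot [-1.571  0.     1.371] F [ 0.1 -0.1 -3.1] w 0.291
shift cm [-0.    0.03  0.08] turn deg [ 0.    0.01 -0.  ]
[ 0.37542808  0.15204888 -2.2770751 ] [ 0.00983333  0.10564605 -0.03987927] 0.0018521652615387592 0.2875861372661857
```

View pics/s20.png

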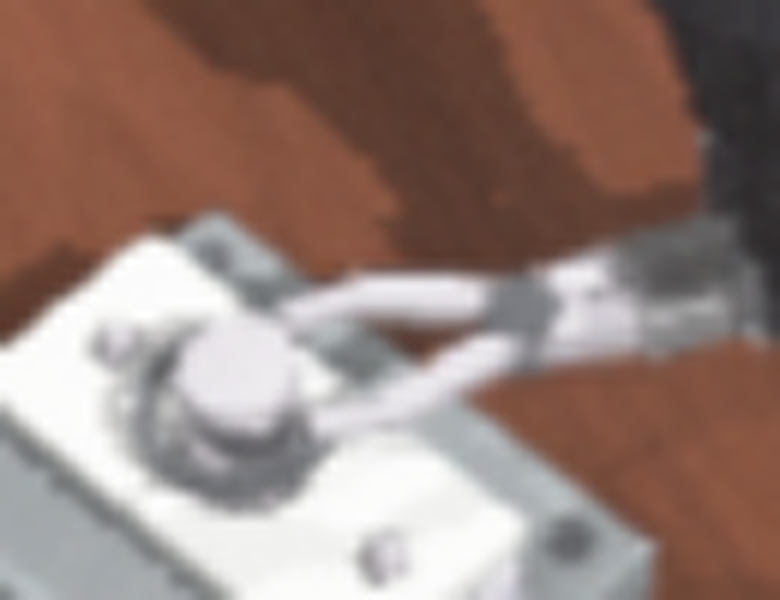

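```bash
python3 - <<'E'
from ov import *
S=cv2.imread('pics/s20r.png')[:,:,::-1]
o=[]
for zc in(.0615,.0665,.0715):
    D=(.648,.0028,.328);q=(.648,.0028,0)
    # shift overlay by calibration bias using D tweak: draw head ring as reference
    roi=(192,208,230,242);k=10
    im=cv2.resize(np.ascontiguousarray(S[roi[1]:roi[3],roi[0]:roi[2]]),None,fx=k,fy=k,interpolation=cv2.INTER_CUBIC)
    for P,col in((ring(0,0,.014,.083),(0,0,255)),(ring(0,0,.014,.073),(0,0,255)),(ring(0,0,.024,zc+.002),(255,0,0)),(ring(0,0,.0185,zc+.002),(255,0,0)),(ring(0,0,.024,zc-.002),(255,160,0))):
        uv=(proj('scene',place(P,q))+[0,1.0]-roi[:2]+.5)*k-.5
        cv2.polylines(im,[np.round(uv*8).astype(np.int32)],True,col,1,cv2.LINE_AA,3)
    o.append(im)
o.append(cv2.resize(np.ascontiguousarray(S[208:242,192:230]),None,fx=10,fy=10,interpolation=cv2.INTER_CUBIC))
m=np.vstack([np.hstack(o[:2]),np.hstack(o[2:])]);save(cv2.resize(m,(670,600)),'z20.png')
E
```

```text
(no output)
```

View pics/z20.png

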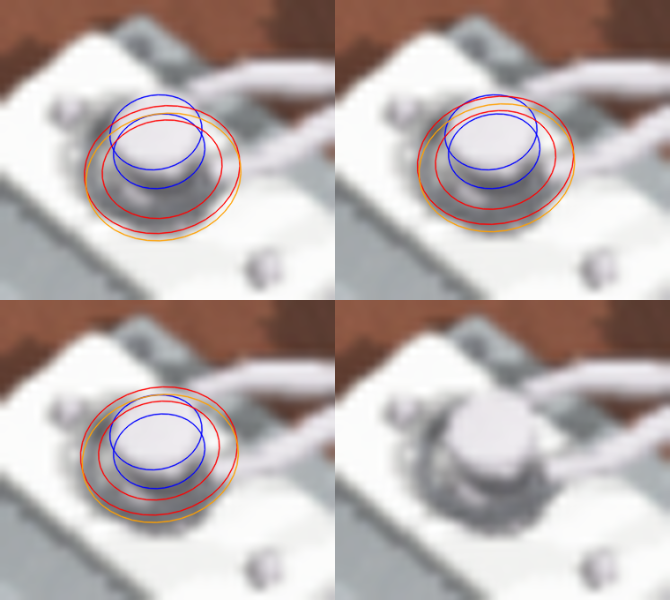

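Camera estimate of clip height is about 64.5 mm and FK gives 66.8 mm (target 66.5 ± 5). I'll raise 0.8 mm to split the difference, then hand in.

Request:
arm_command(
  steps=[
    [0, -0.04, 0, 0, 0, 0],
    [0, -0.08, 0, 0, 0, 0],
    [0, -0.08, 0, 0, 0, 0],
    [0, -0.08, 0, 0, 0, 0],
    [0, -0.08, 0, 0, 0, 0],
  ],
)

```text
clock: 24.1
tool_pos: [0.5236, 0.0281, 0.0661]
ee_rot: [-1.571, 0.0, 1.371]
contact_force: [-0.6, -0.1, -1.7]
gripper_width: 0.288
```

```bash
python3 - <<'E'
from h import *
s=telemetry.observe(); print(s['clock'],s['tool_pos'],s['contact_force'],abs(s['qd']).max(),s['gripper_width'])
print(job.hand_in())
s=telemetry.observe(); print(s['clock'],s['tool_pos'],s['contact_force'])
E
```

```text
24.1 [0.52364725 0.02814459 0.06609407] [-0.57152759 -0.09059752 -1.69037099] 0.0026794826222938804 0.2876444300419579
the job is handed in; nothing more can be done
None
the job is handed in; nothing more can be done
```

I seated the white cover plate on the drive and let go of it. I then picked up the circlip pliers, squeezed them fully and lowered the spread clip over the stub. The job was handed in at 24.1 s with the pliers still held and squeezed; it gave no verdict.

**Plate:** it met the seat with about 7 N. After release, its outline at flush height fitted both camera views, with both pins and the stub through their holes.

**Clip at hand-in:**
- The gripper opening was about 25 mm, which fits the handles being on their stop (28 mm faces). I had no direct reading of the lever angle.
- The vertical wrist force was 1.7 to 3.1 N in the last readings, about the pliers' own weight. That suggests the clip is not resting on anything.
- The arm was almost still.
- The clip is centred on the stub within about 1–2 mm. The two cameras disagreed by a couple of mm.
- Clip height came out at about 64.5 mm by camera and 66.8 mm from the arm's position. The target is 66.5 ± 5 mm, so I raised it 0.8 mm to sit between the two.

I took no new pictures after that last raise. In the pictures I took, no other object had visibly moved; I did not measure their positions again at the end.

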